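# Find the softened pad with the pin gauge

### The job

One of the two rubber pads on the sloping blocks has gone soft. Take the pin gauge and press it squarely and without ramming onto the left pad, then onto the right pad, each time holding it a second with its foot flush on the metal rim to read how far the pin is pushed back. Then hang the gauge by its collar in the forked spring arm of the block with the softer pad, lowering it until the arm has settled under its weight before you let go.

Things in the scene. Friction and masses are not known exactly. Their poses are not given: they have to be found in the camera images.
- gauge: pin gauge, upright on a grey ring 30 mm tall at the start, 0.44 kg (+-12 %). Origin: centre of its foot's underside, z up its axis. From below: steel foot disc 62 mm across, 8 thick; round neck 24 across; collar disc 56 across, z 60 to 66; grey grip block 40 along x by 30 along y (grip it across y), z 66 to 118. A sprung pin, 8 mm thick, stands 18 mm out of the foot when free
- gauge_foot (a point): centre of the underside of the gauge's foot; axes as gauge
- gauge_collar (a point): centre of the underside of the gauge's collar, 60 mm above the foot's underside
- gauge_grip (a point): centre of the gauge's grip block, 92 mm above the foot's underside. On the grip's two x faces a black pointer climbs a white scale by as much as the pin is pushed in
- gauge_pin (a joint): the gauge's reading: how far the pin is pushed back, 0 (free) to 0.018 m; spring 450 N/m after a 2 N preload. With the foot flush on a rim, pin and rubber share 18 mm of travel (up to 9 N): the smaller reading is the softer pad (the two differ by more than 5 mm)
- pad_block_a: pad block A, fixed steel fixture about 130 by 230 mm: a sloping plate with a cup holding a rubber pad and, 130 mm to the left (+y) of it, a post 155 mm tall with a spring arm. Origin on the bench under the sloping plate; x away from the robot, z up. The two blocks look alike, one stands at the left (y above 0.1) and one at the right (y below -0.2); their places and which of them is softer vary
- rim_a (a point): centre of the rim of block A's aluminium cup (84 mm outside, 42 bore, 20 tall), about 83 mm above the bench. The pad fills the bore, flush with the rim. z is the rim's outward normal, leaning 35 degrees from vertical towards the block's -y (the robot's right), away from the arm; y runs up the slope, x is level
- rubber_a (a joint): how far the round rubber pad (41 mm across) of block A has sunk into its cup, 0 (flush) to 0.0155 m. It is slow, dead rubber: it yields to the pin at a fixed force (softer pad: lower force) and the dent stays. Under the gauge pressed flush, one pad sinks 10 mm or more and the other 5 mm or less
- fork_a (a point): seat of the fork on block A's arm: middle of the slot, level with the tines' tops, about 160 mm above the bench when empty. z up; the fork opens to -x (the robot): two tines 12 mm thick with a 34 mm slot, tips 39 mm from the seat and turned up 6 mm. The gauge goes in along +x, foot below the tines and collar 10 to 20 mm above them, then is lowered onto them
- balance_arm_a (a joint): spring arm of block A, pivoted 0.15 m behind the fork's seat: 0 as it stands empty (fork end raised 0.08 rad), growing as the fork sinks, rad. The gauge's weight settles it at 0.12 to 0.20 (18 to 30 mm down); stop at 0.30
- pad_block_b: pad block B, fixed steel fixture about 130 by 230 mm: a sloping plate with a cup holding a rubber pad and, 130 mm to the left (+y) of it, a post 155 mm tall with a spring arm. Origin on the bench under the sloping plate; x away from the robot, z up. The two blocks look alike, one stands at the left (y above 0.1) and one at the right (y below -0.2); their places and which of them is softer vary
- rim_b (a point): centre of the rim of block B's aluminium cup (84 mm outside, 42 bore, 20 tall), about 83 mm above the bench. The pad fills the bore, flush with the rim. z is the rim's outward normal, leaning 35 degrees from vertical towards the block's -y (the robot's right), away from the arm; y runs up the slope, x is level
- rubber_b (a joint): how far the round rubber pad (41 mm across) of block B has sunk into its cup, 0 (flush) to 0.0155 m. It is slow, dead rubber: it yields to the pin at a fixed force (softer pad: lower force) and the dent stays. Under the gauge pressed flush, one pad sinks 10 mm or more and the other 5 mm or less
- fork_b (a point): seat of the fork on block B's arm: middle of the slot, level with the tines' tops, about 160 mm above the bench when empty. z up; the fork opens to -x (the robot): two tines 12 mm thick with a 34 mm slot, tips 39 mm from the seat and turned up 6 mm. The gauge goes in along +x, foot below the tines and collar 10 to 20 mm above them, then is lowered onto them
- balance_arm_b (a joint): spring arm of block B, pivoted 0.15 m behind the fork's seat: 0 as it stands empty (fork end raised 0.08 rad), growing as the fork sinks, rad. The gauge's weight settles it at 0.12 to 0.20 (18 to 30 mm down); stop at 0.30
Things that resemble listed ones, but are neither listed nor needed, are in the scene too. Leave any green or orange look-alike of the gauge alone.

How it is judged:
By the outcome, as a careful person would: the job done as asked, in the order asked, and still so for the second after the job is handed in, with the robot touching nothing.
It also fails if it takes over 70 s, if anything falls off the work surface, if the arm or the gripper's body presses on something with over 40 N, if the wrist force passes 120 N, or if a joint passes its speed limit or range.

### The arm

A 7-joint arm with a two-finger parallel gripper is mounted at the origin on a cart in front of the work surface, level with it; the furniture and walls round the work are solid. World frame = base frame: x ahead of the robot, y to its left, z up, the work surface at z = 0. Lengths are in m, angles in rad, forces in N, time in s.
With the tool pointing down it reaches from about 0.425 to 0.925 m from the base axis. Payload 6.8 kg.
Tool frame: the origin (TCP) lies at the very end of the fingers, on their centre line; the grasp point (between the pads) lies 19 mm behind it; z points along the fingers, y is the line along which they close (so a half turn about z gives the same grasp; the last joint's range is limited). The gripper opens to 85 mm and grips with 20 to 120 N. Pads are 22 mm wide; open, the fingers measure 114 mm over their backs; the gripper's body (76 mm by 85 mm) begins 54 mm behind the grasp point. The pads swing forward as they close: fully open they stand 13 mm farther back than shut.
Start: joints at [1.068, 0.477, 0.022, 1.555, -0.011, 1.109, -0.083], TCP at [0.26, -0.623, 0.195] pointing down, gripper open.
Joint ranges: [-2.96, 2.96], [-0.34, 2.1], [-1.41, 1.46], [0.24, 2.44], [-1.37, 4.51], [0.17, 1.92], [-2.96, 2.96]. Speed limits (rad/s): [2.39, 2.39, 3.14, 3.14, 3.14, 3.14, 3.14].

### API

Orientations are given as a rotation vector (axis times angle).
In Python, from bench import get_obs, grab_frame, hand_in gives the robot as it stands.
- The arm moves only by the tool drive_tool, never from a script. Its argument "rows" is a list of rows, each an object with "offset": the shift along the tool's x, y, z as a fraction of full scale, a list of three; "rotation": the turn, a rotation vector about the tool's x, y, z as a fraction of full scale, a list of three; "claw": the opening, from 0 (shut) to 1 (fully open). In form: [{"offset": [tx, ty, tz], "rotation": [wx, wy, wz], "claw": claw}, ...]. A call has 1 to 20 rows; each row is the pose to reach, as a shift and turn from the pose commanded when the call began, along the tool's axes at that moment; what a row does not reach only later rows make up. Full scale, the value 1, is 0.15 m for a shift and 2 rad for a turn. A row lasts 1/12 s, in which the tool goes at most 41.7 mm and 7.16 degrees, less where a joint would pass 70% of its speed; a pose out of reach is approached as far as the arm can. A call with a number of a shift or a turn outside -1 to 1 is refused whole. A call with a gripper value outside its range is refused whole. The fingers move at their own pace and stop on an object; "force" is the grip in N (left out, the last holds). Time passes only in rows, so rows that repeat a pose let the fingers close. It gives the time, the measured TCP pose, the force, the opening and the grip force at its end, in the units of the state.
- get_obs(): the state, without advancing time (a new reading comes with each control period).
- grab_frame(name): name is "side" or "top" or "wrist"; returns a dict with "frame" (480x640x3 uint8, red, green, blue), "z_map" (480x640 float32, m along the optical axis (not along the pixel's ray), 0 where there is no reading), "vfov" (degrees; the focal length in pixels is half the picture's height over the tangent of half this angle, whatever the lens; pixels are square), "cx", "cy" (the principal point, pixels), "R" (3x3) and "t" (3): a world point X has camera coordinates R X + t. Camera axes: x right, y down, z forward; pixel columns grow to the right and rows downward; lengths in m; the calibration is good to about 2 mm. The wrist camera is an equidistant fisheye: a pixel r from the principal point sees the ray r / f radians off the axis. A picture is of the moment at which its call begins.
- hand_in(): hands the job in; it is judged then, once.
The state is a dict: "clock": time; "joints": joint angles; "qvel": joint speeds; "tau": joint torques, N m; "tcp_pos": TCP position; "orientation": TCP orientation; "contact_force": force on the tool from outside, world axes, zero at the start; "moment": the same for the moment, N m; "grip_width": finger opening in m; "gripper_force": force on a finger pad.
Only numpy, scipy, OpenCV 4.12 (cv2) and the standard library are available. Lean on these libraries where they do the work, as an engineer would, in place of code of your own. Each camera call takes 0.05 s, during which the arm holds its last target. There are 200 camera calls.

## Working session

There is one attempt and no reset: what is moved stays moved. The work goes in short steps, Python scripts to look and compute and a tool call to move; the robot and the scene stay as the last step left them, time stands still between calls to the robot, and variables do not carry over. Pictures are saved under pics/ and viewed, at most 12 in all, crops included, and the job is handed in when it is done.

Besides the shell and the picture viewer there is one more tool, called after "Call:" in YAML: its name, and indented under it one key for each argument. drive_tool: Moves the arm, as the interface text tells. Its arguments: {"type":"object","properties":{"rows":{"type":"array","items":{"type":"object","properties":{"offset":{"type":"array","items":{"type":"number"}},"rotation":{"type":"array","items":{"type":"number"}},"claw":{"type":"number"}}}},"force":{"type":"number"}},"required":["rows"]}

```bash
ls; mkdir -p pics
cat > h.py <<'E'
import numpy as np,cv2
from bench import get_obs,grab_frame,hand_in
from scipy.spatial.transform import Rotation as Ro
def cloud(d):
    z=d["z_map"];h,w=z.shape;f=h/2/np.tan(np.radians(d["vfov"])/2)
    u,v=np.meshgrid(np.arange(w),np.arange(h))
    P=np.stack([(u-d["cx"])/f*z,(v-d["cy"])/f*z,z],-1)
    return (P-np.array(d["t"]))@np.array(d["R"])
def save(n,im): cv2.imwrite("pics/"+n,np.ascontiguousarray(im[...,::-1]))
E
python3 - <<'E'
from h import *
o=get_obs();print(o)
a=grab_frame("top");b=grab_frame("side")
np.savez("s0.npz",top=cloud(a),side=cloud(b),tr=a["frame"],sr=b["frame"],tz=a["z_map"],sz=b["z_map"])
save("top.png",a["frame"]);save("side.png",b["frame"])
for d in(a,b):print(d["vfov"],d["cx"],d["cy"],-np.array(d["R"]).T@d["t"],np.array(d["R"])[2])
E
```

```text
pics
{'clock': 0.0, 'joints': array([ 1.06788833,  0.47781143,  0.02237102,  1.55641507, -0.01150336,
        1.10930088, -0.08311728]), 'qvel': array([-0.00042353,  0.00106281,  0.00102259,  0.00080896,  0.00058542,
       -0.00041134,  0.00075576]), 'tau': array([-6.05722598e-04, -5.96462131e+01,  1.60788640e+00, -2.81199753e+01,
        1.25403993e-02,  9.31255810e-03, -3.09694235e-05]), 'tcp_pos': array([ 0.25934619, -0.62249735,  0.19423414]), 'orientation': array([-3.07888433e+00, -6.15764503e-01,  7.78480016e-04]), 'contact_force': array([-0.31135699,  0.6841067 ,  0.34559387]), 'moment': array([ 0.01123963, -0.02301626,  0.01950025]), 'gripper_force': 0.0, 'grip_width': 0.08520192196817822}
49.41299498187213 331.7233287861198 239.2004407625729 [ 0.40360442 -0.00893883  1.32077979] [ 0.16501748  0.02491399 -0.98597593]
56.46588812419036 315.7708614804125 238.7155338132367 [0.40734375 0.77436881 0.87248319] [ 0.1699611  -0.69207809 -0.70152771]
```

View pics/top.png

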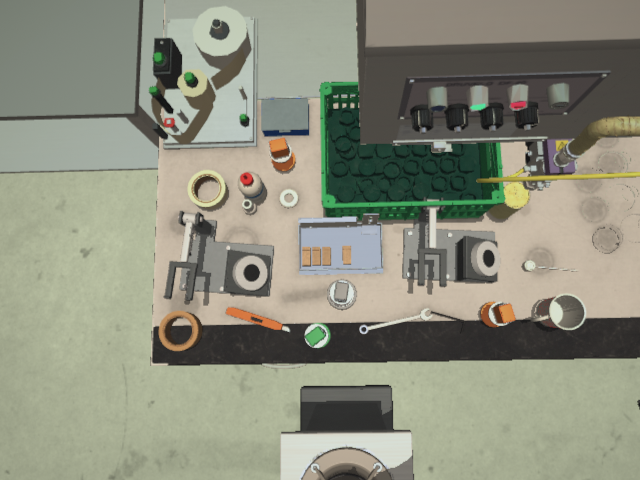

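View pics/side.png

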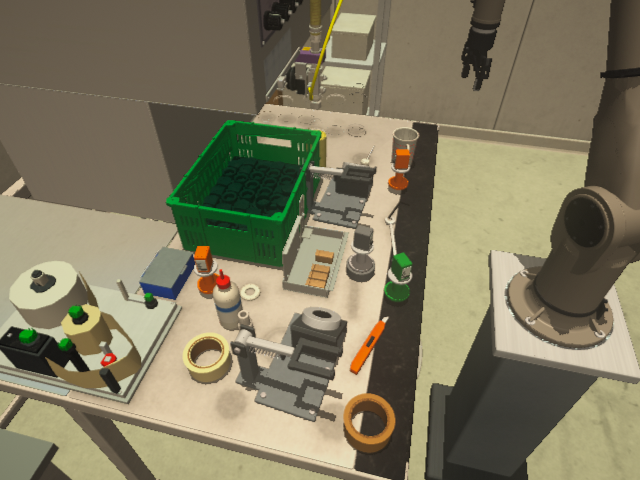

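Top view: the grey gauge stands at (342,290); the left block has its pad at (251,271) and fork at (187,275); the right block has its pad at (484,258) and fork at (428,270). The green look-alike at (317,335) and orange ones at (282,153) and (498,314) stay untouched. The side view agrees.

Run:
```python
from h import *
s=np.load("s0.npz");T=s["top"];S=s["side"];ok=s["tz"]>0;oks=s["sz"]>0
def box(P,k,lo,hi): return P[k&np.all((P>lo)&(P<hi),-1)]
g0=T[290,342];print("gauge px",g0)
for nm,P,k in(("top",T,ok),("side",S,oks)):
    q=box(P,k,[g0[0]-.06,g0[1]-.06,.135],[g0[0]+.06,g0[1]+.06,.16]).astype(np.float32)
    print(nm,len(q),np.median(q[:,2]),cv2.minAreaRect(q[:,:2]))
    q=box(P,k,[g0[0]-.06,g0[1]-.06,.085],[g0[0]+.06,g0[1]+.06,.1]);print(" collar",len(q),np.median(q,0) if len(q) else 0)
for nm,(v,u) in(("L",(271,251)),("R",(258,484))):
    c=T[v,u];print(nm,"pad",c)
    n0=np.array([0,-np.sin(.611),np.cos(.611)])
    for vn,P,k in(("top",T,ok),("side",S,oks)):
        q=box(P,k,c-[.06,.06,.06],c+[.06,.06,.06]);
        q=q[(abs((q-c)@n0)<.008)&(np.linalg.norm(q-c,axis=1)<.06)]
        m=q.mean(0)
        for _ in range(4):
            w=np.linalg.svd(q-m,full_matrices=False)[2];n=w[2]*np.sign(w[2][2]); q=q[abs((q-m)@n)<.003]; m=q.mean(0)
        xy=np.stack([(q-m)@w[0],(q-m)@w[1]],1).astype(np.float32)
        (ce,r)=cv2.minEnclosingCircle(xy);cc=m+ce[0]*w[0]+ce[1]*w[1]
        print(vn,len(q),"mean",m,"circ",cc,r,"n",n,"lean",np.degrees(np.arccos(n[2])))
for nm,(v0,v1,u0,u1) in(("L",(205,315,155,225)),("R",(190,310,400,455))):
    z=T[v0:v1,u0:u1,2]
    print(nm);
    for v in range(0,v1-v0,6): print(v0+v,(z[v,::3]*1000).astype(int))
for p in((60,500),(140,440),(130,480),(200,410),(150,325),(212,430),(240,302),(220,340),(315,500),(330,317),(160,545)):print(p,T[p])
```

```text
gauge px [ 4.83947562e-01 -2.83670577e-04  1.47163509e-01]Traceback (most recent call last):
  File "<stdin>", line 7, in <module>
cv2.error: OpenCV(4.12.0) /io/opencv/modules/imgproc/src/convhull.cpp:143: error: (-215:Assertion failed) total >= 0 && (depth == CV_32F || depth == CV_32S) in function 'convexHull'
```

Run:
```python
from h import *
np.set_printoptions(precision=4,suppress=True,linewidth=200)
s=np.load("s0.npz");T=s["top"];S=s["side"];ok=s["tz"]>0;oks=s["sz"]>0
def box(P,k,lo,hi): return P[k&np.all((P>lo)&(P<hi),-1)]
g0=T[290,342]
for nm,P,k in(("top",T,ok),("side",S,oks)):
    q=box(P,k,[g0[0]-.06,g0[1]-.06,.140],[g0[0]+.06,g0[1]+.06,.16]).astype(np.float32)
    print(nm,len(q),np.median(q[:,2]),cv2.minAreaRect(np.ascontiguousarray(q[:,:2])))
    q=box(P,k,[g0[0]-.06,g0[1]-.06,.085],[g0[0]+.06,g0[1]+.06,.1]);print(" collar",len(q),np.median(q,0) if len(q) else 0)
for nm,(v,u) in(("L",(271,251)),("R",(258,484))):
    c=T[v,u];print(nm,"pad",c)
    n0=np.array([0,-np.sin(.611),np.cos(.611)])
    for vn,P,k in(("top",T,ok),("side",S,oks)):
        q=box(P,k,c-[.06,.06,.06],c+[.06,.06,.06]);
        q=q[(abs((q-c)@n0)<.008)&(np.linalg.norm(q-c,axis=1)<.06)]
        m=q.mean(0)
        for _ in range(4):
            w=np.linalg.svd(q-m,full_matrices=False)[2];n=w[2]*np.sign(w[2][2]); q=q[abs((q-m)@n)<.003]; m=q.mean(0)
        xy=np.ascontiguousarray(np.stack([(q-m)@w[0],(q-m)@w[1]],1).astype(np.float32))
        (ce,r)=cv2.minEnclosingCircle(xy);cc=m+ce[0]*w[0]+ce[1]*w[1]
        print(vn,len(q),"mean",m,"circ",cc,r,"n",n,"lean",np.degrees(np.arccos(n[2])))
for nm,(v0,v1,u0,u1) in(("L",(205,315,155,225)),("R",(190,310,400,455))):
    z=T[v0:v1,u0:u1,2]
    print(nm);
    for v in range(0,v1-v0,6): print(v0+v,(z[v,::3]*1000).astype(int))
for p in((60,500),(140,440),(130,480),(200,410),(150,325),(212,430),(240,302),(220,340),(315,500),(330,317),(160,545)):print(p,T[p])
```

```text
top 239 0.14840452 ((0.4821128249168396, 0.002653934061527252), (0.02987285889685154, 0.04110977426171303), 80.59977722167969)
 collar 169 [0.4787 0.0007 0.0964]
side 182 0.14714943 ((0.4806256890296936, 0.0045450832694768906), (0.03262833133339882, 0.04039451479911804), 82.91603088378906)
 collar 144 [0.4793 0.0188 0.0958]
L pad [0.5376 0.2162 0.087 ]
top 720 mean [0.5333 0.2168 0.0847] circ [0.5329 0.2165 0.0845] 0.04255815967917442 n [-0.0579 -0.5784  0.8137] lean 35.54459082753966
side 464 mean [0.5316 0.2214 0.0872] circ [0.5318 0.2175 0.0845] 0.04375578090548515 n [-0.0553 -0.5588  0.8274] lean 34.1643992693969
R pad [ 0.4036 -0.0089  1.3208]<stdin>:16: RuntimeWarning: Mean of empty slice.
  ret = um.true_divide(
Traceback (most recent call last):
IndexError: index 2 is out of bounds for axis 0 with size 0
```

Run:
```python
from h import *
np.set_printoptions(precision=4,suppress=True,linewidth=220)
s=np.load("s0.npz");T=s["top"];S=s["side"];ok=s["tz"]>0;oks=s["sz"]>0
def box(P,k,lo,hi): return P[k&np.all((P>lo)&(P<hi),-1)]
n0=np.array([0,-np.sin(.611),np.cos(.611)])
w=np.argwhere(ok[240:275,470:500])+[240,470];c=np.median(T[w[:,0],w[:,1]],0);print("R guess",c)
for vn,P,k in(("top",T,ok),("side",S,oks)):
        q=box(P,k,c-[.06,.06,.06],c+[.06,.06,.06]);
        q=q[(abs((q-c)@n0)<.010)&(np.linalg.norm(q-c,axis=1)<.06)]
        m=q.mean(0)
        for _ in range(4):
            w=np.linalg.svd(q-m,full_matrices=False)[2];n=w[2]*np.sign(w[2][2]); q=q[abs((q-m)@n)<.003]; m=q.mean(0)
        xy=np.ascontiguousarray(np.stack([(q-m)@w[0],(q-m)@w[1]],1).astype(np.float32))
        (ce,r)=cv2.minEnclosingCircle(xy);cc=m+ce[0]*w[0]+ce[1]*w[1]
        print(vn,len(q),"mean",m,"circ",cc,r,"n",n,"lean",np.degrees(np.arccos(n[2])))
for nm,(v0,v1,u0,u1) in(("L",(205,315,155,225)),("R",(190,310,400,455))):
    z=T[v0:v1,u0:u1,2]
    print(nm);
    for v in range(0,v1-v0,6): print(v0+v,(z[v,::3]*1000).astype(int))
for p in((60,500),(140,440),(130,480),(200,410),(150,325),(212,430),(240,302),(220,340),(315,500),(330,317),(160,545)):print(p,T[p])
# tines slices
for nm,(y0,y1) in(("L",(.27,.42)),("R",(-.26,-.1))):
  for vn,P,k in(("top",T,ok),("side",S,oks)):
    q=box(P,k,[.38,y0,.140],[.60,y1,.19]); print(nm,vn,len(q))
    if len(q):
      for x in np.arange(.4,.6,.01):
        t=q[abs(q[:,0]-x)<.005]; 
        if len(t): print(" x%.2f"%x,len(t),"z %.3f"%np.median(t[:,2]),(np.sort(t[:,1])*1000).astype(int)[::max(1,len(t)//16)])
```

```text
R guess [ 0.5594 -0.3376  0.087 ]
top 542 mean [ 0.556  -0.3467  0.0845] circ [ 0.556  -0.3459  0.0851] 0.043428875505924225 n [-0.0448 -0.5441  0.8378] lean 33.09231040871556
side 47 mean [ 0.5551 -0.3201  0.0997] circ [ 0.5566 -0.3427  0.0846] 0.042054347693920135 n [ 0.0239 -0.5533  0.8326] lean 33.62831388574879
L
205 [-884    3   -2   -1    3    4    0    3   -4   -2    0    0    7    0    2   51   44   45   48   46   23   16   -2    4]
211 [-886    4   -2    0   -1    1    3    0    2    4    0    0    1   -1    0    0   -2    0    1    1    0    1    1    3]
217 [-886   -3   -1    1    2    4    0    2  155  145  157  154  153  157  155  146    2    6    1   -2    0    3    0    2]
223 [-881    6    2    1    5    4    3    2  153  143  150  153  152  148  158  135   88   59   35   13    8    4    0   -2]
229 [ -5   2   0  -1  -2   1   0   4   3   0 149 153 151 116  84  87  79  54  31  13   9   0   0   1]
235 [ -2   0   4   0   0  -1   6  -2   1  -1 152 156 145   2  14  15  14  10  18  12   1   1   0  -3]
241 [ -1  -2   2   2   5   2   0   0   0  -4 148 152 126   9  15  12   8
[... 7696 characters left out ...]
-215 -183 -178 -175 -175 -173 -173 -172 -171 -171 -170 -170]
 x0.55 45 z 0.156 [-231 -229 -224 -221 -221 -221 -221 -220 -220 -219 -218 -182 -180 -179 -174 -173 -172 -172 -171 -171 -169 -169 -167]
 x0.56 59 z 0.157 [-236 -229 -227 -224 -221 -220 -215 -211 -208 -203 -196 -193 -186 -183 -179 -175 -174 -172 -172 -170]
 x0.57 51 z 0.157 [-231 -220 -215 -213 -208 -205 -201 -195 -194 -189 -185 -177 -175 -174 -172 -170 -169]
 x0.58 22 z 0.154 [-209 -208 -207 -206 -203 -203 -202 -200 -200 -199 -199 -199 -198 -198 -197 -197 -197 -196 -196 -195 -194 -194]
 x0.59 26 z 0.153 [-212 -208 -206 -206 -204 -204 -202 -201 -201 -201 -200 -200 -199 -199 -199 -199 -199 -198 -198 -198 -197 -196 -196 -196 -196 -195]
```

```bash
cat > go.py <<'E'
import sys
from h import *
np.set_printoptions(precision=4,suppress=True,linewidth=200)
def tgt(yaw,tilt): return Ro.from_euler("z",yaw,degrees=True)*Ro.from_euler("x",tilt+180,degrees=True)
def plan(pos,yaw,tilt,o=None):
    o=o or get_obs();R0=Ro.from_rotvec(o["orientation"]);R1=tgt(yaw,tilt)
    d=np.array(pos)-o["tcp_pos"]
    print("clock %.2f"%o["clock"],"tcp",o["tcp_pos"],"d",d,"F",o["contact_force"],"w %.4f"%o["grip_width"])
    print("OFF",R0.inv().apply(d)/.15,"ROT",(R0.inv()*R1).as_rotvec()/2,"in target axes:",R1.inv().apply(d)/.15)
if __name__=="__main__":
    a=[float(v) for v in sys.argv[1:]];plan(a[:3],a[3],a[4]);print("q",get_obs()["joints"])
E
python3 go.py .4815 .0035 .25 -9.4 0
```

```text
clock 0.10 tcp [ 0.2594 -0.6225  0.1943] d [0.2221 0.626  0.0557] F [-1.1839 -0.5827 -0.1297] w 0.0856
OFF [ 2.9722 -3.2836 -0.3662] ROT [-0.0008  0.0003  0.2794] in target axes: [ 0.7794 -4.3594 -0.3713]
q [ 1.0679  0.4777  0.0224  1.5564 -0.0115  1.1093 -0.0831]
```

Call:
drive_tool:
  rows:
    - {"offset": [0, 0, -0.37], "rotation": [0, 0, 0.06], "claw": 1}
    - {"offset": [0, 0, -0.37], "rotation": [0, 0, 0.12], "claw": 1}
    - {"offset": [0, 0, -0.37], "rotation": [0, 0, 0.18], "claw": 1}
    - {"offset": [0, 0, -0.37], "rotation": [0, 0, 0.24], "claw": 1}
    - {"offset": [0, 0, -0.37], "rotation": [0, 0, 0.28], "claw": 1}
    - {"offset": [0, 0, -0.37], "rotation": [0, 0, 0.28], "claw": 1}

```text
clock: 0.6
tcp_pos: [0.2596, -0.6227, 0.2503]
orientation: [-3.13, 0.263, 0.001]
contact_force: [0.6, -0.0, -0.9]
grip_width: 0.0857
gripper_force: 0.0
```

Call:
drive_tool:
  rows:
    - {"offset": [0.08, -0.43, 0], "rotation": [0, 0, 0], "claw": 1}
    - {"offset": [0.156, -0.87, 0], "rotation": [0, 0, 0], "claw": 1}
    - {"offset": [0.156, -0.87, 0], "rotation": [0, 0, 0], "claw": 1}
    - {"offset": [0.156, -0.87, 0], "rotation": [0, 0, 0], "claw": 1}
    - {"offset": [0.156, -0.87, 0], "rotation": [0, 0, 0], "claw": 1}

```text
clock: 1.02
tcp_pos: [0.3064, -0.4948, 0.2507]
orientation: [-3.13, 0.246, -0.001]
contact_force: [0.2, 0.2, -0.1]
grip_width: 0.0856
gripper_force: 0.0
```

Call:
drive_tool:
  rows:
    - {"offset": [0.156, -0.87, 0], "rotation": [0, 0, 0], "claw": 1}
    - {"offset": [0.156, -0.87, 0], "rotation": [0, 0, 0], "claw": 1}
    - {"offset": [0.156, -0.87, 0], "rotation": [0, 0, 0], "claw": 1}
    - {"offset": [0.156, -0.87, 0], "rotation": [0, 0, 0], "claw": 1}
    - {"offset": [0.156, -0.87, 0], "rotation": [0, 0, 0], "claw": 1}

```text
clock: 1.43
tcp_pos: [0.35, -0.3715, 0.2509]
orientation: [-3.131, 0.249, -0.001]
contact_force: [-0.9, -1.3, -0.1]
grip_width: 0.0855
gripper_force: 0.0
```

Motion works as expected; continuing the remaining distance.

Call:
drive_tool:
  rows:
    - {"offset": [0.156, -0.87, 0], "rotation": [0, 0, 0], "claw": 1}
    - {"offset": [0.156, -0.87, 0], "rotation": [0, 0, 0], "claw": 1}
    - {"offset": [0.156, -0.87, 0], "rotation": [0, 0, 0], "claw": 1}
    - {"offset": [0.156, -0.87, 0], "rotation": [0, 0, 0], "claw": 1}
    - {"offset": [0.156, -0.87, 0], "rotation": [0, 0, 0], "claw": 1}

```text
clock: 1.85
tcp_pos: [0.3944, -0.2476, 0.2509]
orientation: [3.131, -0.252, 0.001]
contact_force: [-0.1, -0.7, -0.8]
grip_width: 0.0856
gripper_force: 0.0
```

Call:
drive_tool:
  rows:
    - {"offset": [0.156, -0.87, 0], "rotation": [0, 0, 0], "claw": 1}
    - {"offset": [0.156, -0.87, 0], "rotation": [0, 0, 0], "claw": 1}
    - {"offset": [0.156, -0.87, 0], "rotation": [0, 0, 0], "claw": 1}
    - {"offset": [0.156, -0.87, 0], "rotation": [0, 0, 0], "claw": 1}
    - {"offset": [0.156, -0.87, 0], "rotation": [0, 0, 0], "claw": 1}

```text
clock: 2.27
tcp_pos: [0.4391, -0.1232, 0.2508]
orientation: [-3.131, 0.254, -0.001]
contact_force: [0.8, -0.5, 0.4]
grip_width: 0.0856
gripper_force: 0.0
```

Call:
drive_tool:
  rows:
    - {"offset": [0.156, -0.87, 0], "rotation": [0, 0, 0], "claw": 1}
    - {"offset": [0.156, -0.87, 0], "rotation": [0, 0, 0], "claw": 1}
    - {"offset": [0.156, -0.87, 0], "rotation": [0, 0, 0], "claw": 1}
    - {"offset": [0.156, -0.87, 0], "rotation": [0, 0, 0], "claw": 1}
    - {"offset": [0.156, -0.87, 0], "rotation": [0, 0, 0], "claw": 1}
    - {"offset": [0.156, -0.87, 0], "rotation": [0, 0, 0], "claw": 1}

```text
clock: 2.77
tcp_pos: [0.4827, -0.0017, 0.2503]
orientation: [3.13, -0.263, -0.001]
contact_force: [-1.2, -0.6, -0.1]
grip_width: 0.0857
gripper_force: 0.0
```

```bash
python3 - <<'E'
from h import *
d=grab_frame("wrist");save("w1.png",d["frame"])
print(d["vfov"],d["cx"],d["cy"])
E
python3 go.py .4815 .0035 .103 -9.4 0
```

```text
65.70646984690485 318.9028889450293 243.80941898471568
clock 2.82 tcp [ 0.4824 -0.0022  0.2503] d [-0.0009  0.0057 -0.1473] F [ 0.671   0.0822 -0.7784] w 0.0853
OFF [-0.0115 -0.038   0.982 ] ROT [ 0.0006  0.0004 -0.0025] in target axes: [-0.012  -0.0368  0.9821]
q [ 0.1854  0.125  -0.3382  1.9136  0.0473  1.1115 -1.9112]
```

View pics/w1.png

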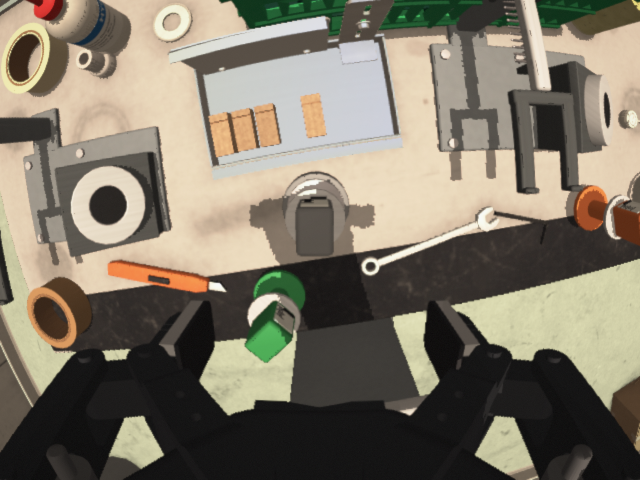

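The wrist view shows the grey gauge centred between the fingers at (315,225), with green look-alike (275,315) clear of them. Descend and grip.

Call:
drive_tool:
  rows:
    - {"offset": [-0.012, -0.038, 0.2], "rotation": [0, 0, -0.002], "claw": 1}
    - {"offset": [-0.012, -0.038, 0.4], "rotation": [0, 0, -0.002], "claw": 1}
    - {"offset": [-0.012, -0.038, 0.6], "rotation": [0, 0, -0.002], "claw": 1}
    - {"offset": [-0.012, -0.038, 0.8], "rotation": [0, 0, -0.002], "claw": 1}
    - {"offset": [-0.012, -0.038, 0.9], "rotation": [0, 0, -0.002], "claw": 1}
    - {"offset": [-0.012, -0.038, 0.98], "rotation": [0, 0, -0.002], "claw": 1}
    - {"offset": [-0.012, -0.038, 0.98], "rotation": [0, 0, -0.002], "claw": 1}

```text
clock: 3.4
tcp_pos: [0.4794, 0.0038, 0.1012]
orientation: [3.129, -0.259, -0.008]
contact_force: [-0.7, 0.6, -0.3]
grip_width: 0.0859
gripper_force: 0.0
```

Call:
drive_tool:
  rows:
    - {"offset": [0, 0, 0], "rotation": [0, 0, 0], "claw": 0.6}
    - {"offset": [0, 0, 0], "rotation": [0, 0, 0], "claw": 0.5}
    - {"offset": [0, 0, 0], "rotation": [0, 0, 0], "claw": 0.4}
    - {"offset": [0, 0, 0], "rotation": [0, 0, 0], "claw": 0.3}
    - {"offset": [0, 0, 0], "rotation": [0, 0, 0], "claw": 0.2}
    - {"offset": [0, 0, 0], "rotation": [0, 0, 0], "claw": 0.1}
    - {"offset": [0, 0, 0], "rotation": [0, 0, 0], "claw": 0}
    - {"offset": [0, 0, 0], "rotation": [0, 0, 0], "claw": 0}
    - {"offset": [0, 0, 0], "rotation": [0, 0, 0], "claw": 0}
  force: 70

```text
clock: 4.15
tcp_pos: [0.4825, 0.0066, 0.1049]
orientation: [3.131, -0.253, 0.004]
contact_force: [-1.0, -2.3, 7.2]
grip_width: 0.0273
gripper_force: 68.9
```

Call:
drive_tool:
  rows:
    - {"offset": [0, 0, -0.05], "rotation": [0, 0, 0], "claw": 0}
    - {"offset": [0, 0, -0.15], "rotation": [0, 0, 0], "claw": 0}
    - {"offset": [0, 0, -0.3], "rotation": [0, 0, 0], "claw": 0}
    - {"offset": [0, 0, -0.5], "rotation": [0, 0, 0], "claw": 0}
    - {"offset": [0, 0, -0.7], "rotation": [0, 0, 0], "claw": 0}
    - {"offset": [0, 0, -0.9], "rotation": [0, 0, 0], "claw": 0}
    - {"offset": [0, 0, -0.9], "rotation": [0, 0, 0], "claw": 0}
    - {"offset": [0, 0, -0.9], "rotation": [0, 0, 0], "claw": 0}

```text
clock: 4.82
tcp_pos: [0.4821, 0.0074, 0.2402]
orientation: [-3.131, 0.253, -0.005]
contact_force: [0.2, 0.6, -5.4]
grip_width: 0.0275
gripper_force: 69.9
```

```bash
python3 go.py .45 .1 .3 -6 35
python3 - <<'E'
from h import *
np.set_printoptions(precision=4,suppress=True,linewidth=200)
o=get_obs();p=o["tcp_pos"];R=Ro.from_rotvec(o["orientation"])
a=grab_frame("side");P=cloud(a);k=a["z_map"]>0
q=P[k&(np.linalg.norm(P-p,axis=-1)<.2)];
L=R.inv().apply(q-p); # tool frame: collar/foot along +z
for lo in np.arange(-.02,.12,.004):
    t=L[(L[:,2]>lo)&(L[:,2]<=lo+.004)&(np.hypot(L[:,0],L[:,1])<.05)]
    if len(t):print("z %.3f n%d x %.3f..%.3f y %.3f..%.3f"%(lo,len(t),*np.percentile(t[:,0],[2,98]),*np.percentile(t[:,1],[2,98])))
# foot disc plane fit: rim cylinder
w=grab_frame("wrist")["frame"];s=a["frame"]
f=240/np.tan(np.radians(a["vfov"])/2);c=np.array(a["R"])@p+a["t"];u,v=(c[:2]/c[2]*f+[a["cx"],a["cy"]]).astype(int);print(u,v)
s=cv2.resize(s[max(v-60,0):v+100,u-80:u+80],None,fx=2.5,fy=2.5,interpolation=cv2.INTER_CUBIC)
w=w[100:420,120:520];save("c1.png",np.hstack([s,cv2.resize(w,(400,400))[:s.shape[0]]]))
E
```

```text
clock 4.82 tcp [0.4821 0.0074 0.2402] d [-0.0321  0.0926  0.0598] F [ 0.1689  0.5771 -5.378 ] w 0.0275
OFF [-0.3092 -0.5749 -0.3997] ROT [ 0.3051 -0.0101 -0.0268] in target axes: [-0.2776 -0.7132  0.0123]
q [ 0.1771  0.1324 -0.3516  1.9299  0.0521  1.0847 -1.9277]
z -0.020 n27 x -0.021..0.020 y -0.016..0.002
z -0.016 n31 x -0.021..0.019 y -0.016..0.005
z -0.012 n31 x -0.022..0.018 y -0.016..-0.001
z -0.008 n30 x -0.024..0.013 y -0.016..0.008
z -0.004 n27 x -0.019..0.018 y -0.016..-0.010
z 0.000 n28 x -0.020..0.016 y -0.015..-0.003
z 0.004 n56 x -0.027..0.023 y -0.024..0.016
z 0.008 n96 x -0.027..0.026 y -0.026..0.005
z 0.012 n20 x -0.026..0.024 y -0.025..-0.004
z 0.028 n12 x -0.012..0.004 y -0.011..-0.004
z 0.032 n9 x -0.011..0.008 y -0.010..-0.002
z 0.036 n15 x -0.012..0.008 y -0.009..0.003
z 0.040 n14 x -0.012..0.008 y -0.010..0.001
z 0.044 n12 x -0.010..0.007 y -0.010..-0.003
z 0.048 n13 x -0.011..0.007 y -0.010..0.002
z 0.052 n10 x -0.012..0.007 y -0.010..0.001
z 0.056 n13 x -0.012..0.009 y -0.009..0.002
z 0.060 n78 x -0.027..0.022 y -0.014..0.027
z 0.064 n208 x -0.029..0.027 y -0.025..0.027
z 0.068 n45 x -0.030..0.025 y -0.028..0.005
z 0.072 n14 x -0.030..0.019 y -0.026..0.007
365 200
```

View pics/c1.png

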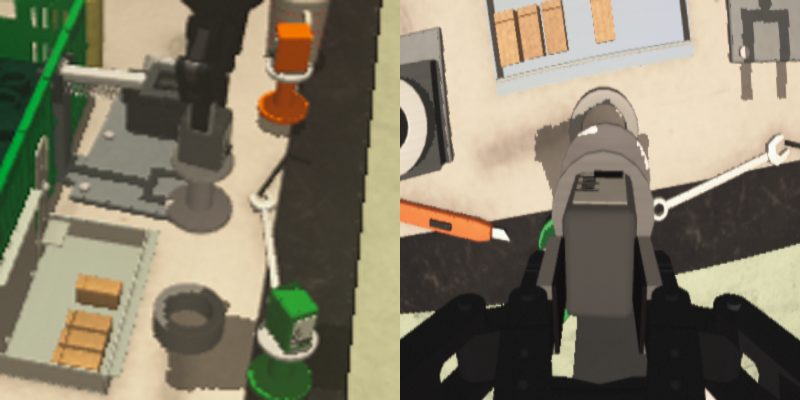

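The gauge hangs straight between the fingers (foot underside about 72 mm beyond the TCP), with the empty ring left below at side-crop (188,320). Next: pre-approach over the left pad.

```bash
python3 go.py .5268 .1486 .1828 -6 35
```

```text
clock 4.92 tcp [0.4801 0.007  0.2374] d [ 0.0467  0.1416 -0.0546] F [-0.7277  0.2501 -3.8197] w 0.0275
OFF [ 0.1566 -0.9816  0.3628] ROT [ 0.3057 -0.0074 -0.0277] in target axes: [ 0.2107 -0.5867  0.8551]
q [ 0.1769  0.1352 -0.3513  1.9333  0.0523  1.0844 -1.9279]
```

Call:
drive_tool:
  rows:
    - {"offset": [0.016, -0.1, 0], "rotation": [0.03, -0.001, -0.003], "claw": 0}
    - {"offset": [0.03, -0.2, 0], "rotation": [0.06, -0.001, -0.006], "claw": 0}
    - {"offset": [0.05, -0.3, 0.02], "rotation": [0.09, -0.002, -0.008], "claw": 0}
    - {"offset": [0.06, -0.4, 0.05], "rotation": [0.12, -0.003, -0.011], "claw": 0}
    - {"offset": [0.08, -0.5, 0.1], "rotation": [0.15, -0.004, -0.014], "claw": 0}
    - {"offset": [0.1, -0.6, 0.15], "rotation": [0.18, -0.004, -0.017], "claw": 0}
    - {"offset": [0.11, -0.7, 0.2], "rotation": [0.21, -0.005, -0.02], "claw": 0}
    - {"offset": [0.13, -0.8, 0.25], "rotation": [0.24, -0.006, -0.022], "claw": 0}
    - {"offset": [0.14, -0.9, 0.31], "rotation": [0.27, -0.007, -0.025], "claw": 0}
    - {"offset": [0.157, -0.98, 0.363], "rotation": [0.306, -0.0074, -0.0277], "claw": 0}
    - {"offset": [0.157, -0.98, 0.363], "rotation": [0.306, -0.0074, -0.0277], "claw": 0}
    - {"offset": [0.157, -0.98, 0.363], "rotation": [0.306, -0.0074, -0.0277], "claw": 0}
    - {"offset": [0.157, -0.98, 0.363], "rotation": [0.306, -0.0074, -0.0277], "claw": 0}

```text
clock: 6.0
tcp_pos: [0.5279, 0.1481, 0.1838]
orientation: [-2.529, 0.132, -0.043]
contact_force: [0.6, -0.2, -3.6]
grip_width: 0.0278
gripper_force: 70.4
```

```bash
cat > chk.py <<'E'
# measure gauge axis/foot relative to rim from a camera: args cam, cx cy cz(rim) yaw
import sys
from h import *
np.set_printoptions(precision=4,suppress=True,linewidth=200)
o=get_obs();p=o["tcp_pos"];R=Ro.from_rotvec(o["orientation"])
for cam in sys.argv[1].split(","):
    a=grab_frame(cam);P=cloud(a);k=a["z_map"]>0
    q=P[k&(np.linalg.norm(P-p,axis=-1)<.2)];L=R.inv().apply(q-p)
    for lo in np.arange(-.02,.13,.008):
        t=L[(L[:,2]>lo)&(L[:,2]<=lo+.008)&(np.hypot(L[:,0],L[:,1])<.045)]
        if len(t):print(cam,"z %.3f n%d x %.3f..%.3f y %.3f..%.3f"%(lo,len(t),*np.percentile(t[:,0],[2,98]),*np.percentile(t[:,1],[2,98])))
E
python3 chk.py side,top; python3 go.py .5268 .1486 .1828 -6 35
python3 - <<'E'
from h import *
o=[grab_frame(c)["frame"] for c in("side","wrist")]
save("c2.png",np.hstack([cv2.resize(o[0][150:450,200:500],(400,400)),cv2.resize(o[1][60:460,120:520],(400,400))]))
E
```

```text
side z -0.020 n80 x -0.021..0.019 y -0.017..0.002
side z -0.012 n83 x -0.023..0.019 y -0.016..0.008
side z -0.004 n76 x -0.021..0.018 y -0.016..0.005
side z 0.004 n132 x -0.027..0.025 y -0.026..0.011
side z 0.012 n33 x -0.026..0.022 y -0.027..-0.005
side z 0.020 n41 x -0.011..0.011 y -0.012..0.001
side z 0.028 n41 x -0.012..0.009 y -0.011..0.001
side z 0.036 n40 x -0.012..0.010 y -0.011..0.001
side z 0.044 n40 x -0.012..0.010 y -0.011..0.002
side z 0.052 n41 x -0.012..0.009 y -0.010..0.001
side z 0.060 n191 x -0.029..0.027 y -0.025..0.024
side z 0.068 n85 x -0.030..0.025 y -0.028..-0.001
side z 0.084 n8 x -0.003..0.002 y 0.001..0.005
side z 0.116 n452 x -0.041..0.033 y -0.040..0.037
side z 0.124 n141 x -0.043..0.035 y -0.041..0.000
top z -0.020 n32 x -0.020..0.018 y -0.017..0.002
top z -0.012 n35 x -0.022..0.019 y -0.017..0.007
top z -0.004 n30 x -0.022..0.021 y -0.016..-0.001
top z 0.004 n148 x -0.025..0.026 y -0.027..0.009
top z 0.012 n12 x -0.021..0.021 y -0.026..-0.012
top z 0.044 n3 x -0.005..0.001 y -0.010..-0.008
top z 0.052 n13 x -0.010..0.008 y -0.011..-0.004
top z 0.060 n253 x -0.028..0.029 y -0.026..0.015
top z 0.068 n38 x -0.028..0.030 y -0.027..0.005
top z 0.108 n9 x -0.041..0.019 y -0.039..0.010
top z 0.116 n489 x -0.040..0.037 y -0.039..0.022
top z 0.124 n70 x -0.042..0.032 y -0.041..0.021
clock 6.10 tcp [0.5285 0.1485 0.1848] d [-0.0017  0.0001 -0.002 ] F [ 0.6406 -0.2803 -2.8959] w 0.0273
OFF [-0.0116  0.0085  0.0107] ROT [ 0.0002 -0.0014  0.0013] in target axes: [-0.0116  0.0085  0.0107]
q [ 0.3917  0.339  -0.4772  1.9952 -0.6223  0.8376 -1.3051]
```

View pics/c2.png

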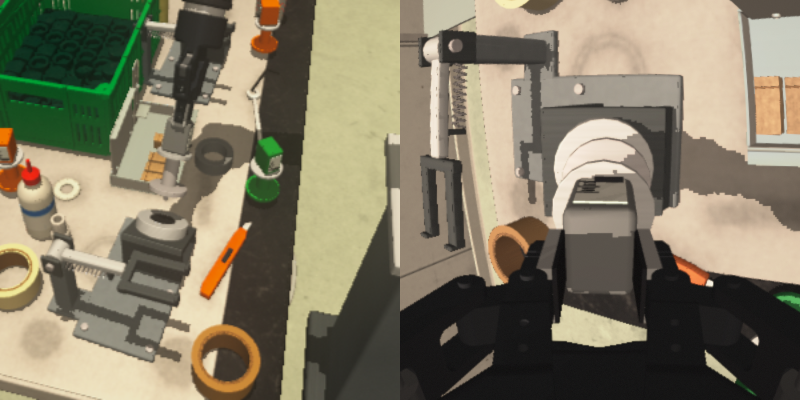

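Wrist crop shows the gauge in line above the left cup (rim centre about (605,165)); the side crop agrees. I'll fit the rim plane in the tool frame.

```bash
cat > fit.py <<'E'
from h import *
np.set_printoptions(precision=4,suppress=True,linewidth=200)
o=get_obs();p=o["tcp_pos"];R=Ro.from_rotvec(o["orientation"])
def pl(q,tol=.004):
    m=np.median(q,0)
    for _ in range(6):
        A=np.c_[q[:,:2],np.ones(len(q))];c=np.linalg.lstsq(A,q[:,2],rcond=None)[0]
        r=q[:,2]-A@c;q=q[abs(r)<tol]
    return c,q
al=[]
for cam in("side","top"):
    a=grab_frame(cam);P=cloud(a);k=a["z_map"]>0
    q=P[k&(np.linalg.norm(P-p,axis=-1)<.2)];L=R.inv().apply(q-p);al.append(L)
    rr=np.hypot(L[:,0],L[:,1])
    for nm,s in(("rim",(L[:,2]>.105)&(L[:,2]<.135)&(np.hypot(L[:,0]+.002,L[:,1])<.045)),("foot",(L[:,2]>.058)&(L[:,2]<.070)&(rr<.028)),("collar",(L[:,2]>.002)&(L[:,2]<.012)&(rr<.026))):
        if s.sum()<20:continue
        c,q2=pl(L[s],.003);(ce,rad)=cv2.minEnclosingCircle(np.ascontiguousarray(q2[:,:2].astype(np.float32)))
        print(cam,nm,len(q2),"slopes deg",np.degrees(c[:2]),"z0 %.4f"%c[2],"circ",np.array(ce),"%.4f"%rad)
E
python3 fit.py
```

```text
side rim 356 slopes deg [ 0.0015 -2.5836] z0 0.1223 circ [-0.0043  0.0012] 0.0428
side foot 156 slopes deg [ 0.0575 -4.9137] z0 0.0651 circ [-0.0001  0.0001] 0.0280
side collar 86 slopes deg [ 0.1931 -3.8033] z0 0.0075 circ [ 0.0001 -0.0007] 0.0256
top rim 378 slopes deg [-0.4189 -1.8927] z0 0.1210 circ [-0.0029  0.0008] 0.0421
top foot 200 slopes deg [ 0.4086 -1.665 ] z0 0.0651 circ [ 0.0001 -0.0006] 0.0277
top collar 104 slopes deg [ 0.5585 -1.2418] z0 0.0082 circ [-0.0005 -0.0008] 0.0260
```

Call:
drive_tool:
  rows:
    - {"offset": [-0.013, 0.007, 0.05], "rotation": [0, 0, 0], "claw": 0}
    - {"offset": [-0.013, 0.007, 0.1], "rotation": [0, 0, 0], "claw": 0}
    - {"offset": [-0.013, 0.007, 0.14], "rotation": [0, 0, 0], "claw": 0}
    - {"offset": [-0.013, 0.007, 0.17], "rotation": [0, 0, 0], "claw": 0}
    - {"offset": [-0.013, 0.007, 0.18], "rotation": [0, 0, 0], "claw": 0}
    - {"offset": [-0.013, 0.007, 0.19], "rotation": [0, 0, 0], "claw": 0}
    - {"offset": [-0.013, 0.007, 0.2], "rotation": [0, 0, 0], "claw": 0}
    - {"offset": [-0.013, 0.007, 0.21], "rotation": [0, 0, 0], "claw": 0}
    - {"offset": [-0.013, 0.007, 0.22], "rotation": [0, 0, 0], "claw": 0}
    - {"offset": [-0.013, 0.007, 0.23], "rotation": [0, 0, 0], "claw": 0}
    - {"offset": [-0.013, 0.007, 0.24], "rotation": [0, 0, 0], "claw": 0}
    - {"offset": [-0.013, 0.007, 0.25], "rotation": [0, 0, 0], "claw": 0}
    - {"offset": [-0.013, 0.007, 0.26], "rotation": [0, 0, 0], "claw": 0}
    - {"offset": [-0.013, 0.007, 0.27], "rotation": [0, 0, 0], "claw": 0}
    - {"offset": [-0.013, 0.007, 0.28], "rotation": [0, 0, 0], "claw": 0}
    - {"offset": [-0.013, 0.007, 0.285], "rotation": [0, 0, 0], "claw": 0}
    - {"offset": [-0.013, 0.007, 0.29], "rotation": [0, 0, 0], "claw": 0}
    - {"offset": [-0.013, 0.007, 0.295], "rotation": [0, 0, 0], "claw": 0}

```text
clock: 7.8
tcp_pos: [0.5291, 0.1731, 0.1473]
orientation: [-2.527, 0.132, -0.045]
contact_force: [-0.1, -2.4, -1.0]
grip_width: 0.0277
gripper_force: 70.9
```

Call:
drive_tool:
  rows:
    - {"offset": [0, 0, 0.003], "rotation": [0, 0, 0], "claw": 0}
    - {"offset": [0, 0, 0.006], "rotation": [0, 0, 0], "claw": 0}
    - {"offset": [0, 0, 0.009], "rotation": [0, 0, 0], "claw": 0}

```text
clock: 8.05
tcp_pos: [0.5292, 0.1739, 0.1463]
orientation: [-2.527, 0.132, -0.045]
contact_force: [-0.6, -2.7, -1.2]
grip_width: 0.0281
gripper_force: 70.9
```

```bash
cat > f.py <<'E'
from h import *
np.set_printoptions(precision=4,suppress=True,linewidth=200)
o=get_obs();R=Ro.from_rotvec(o["orientation"])
print("t %.2f"%o["clock"],"F tool",R.inv().apply(o["contact_force"]),"M tool",R.inv().apply(o["moment"]),"tcp",o["tcp_pos"])
E
python3 f.py; python3 fit.py
```

```text
t 8.05 F tool [-0.32    2.9489 -0.6125] M tool [-1.4061 -0.1077 -0.0472] tcp [0.5292 0.1739 0.1463]
side rim 48 slopes deg [ 2.0989 64.6834] z0 0.1644 circ [-0.0037 -0.0365] 0.0232
side foot 176 slopes deg [ 0.5956 -5.0822] z0 0.0649 circ [-0.0001 -0.0001] 0.0278
side collar 88 slopes deg [ 0.6693 -3.4303] z0 0.0077 circ [-0.0002 -0.0003] 0.0259
top foot 169 slopes deg [-0.1315 -2.6954] z0 0.0651 circ [-0.0002 -0.0004] 0.0278
top collar 95 slopes deg [ 1.5133 -2.2857] z0 0.0080 circ [-0.0003 -0.0008] 0.0256
```

Call:
drive_tool:
  rows:
    - {"offset": [0, 0, 0.003], "rotation": [0, 0, 0], "claw": 0}
    - {"offset": [0, 0, 0.006], "rotation": [0, 0, 0], "claw": 0}
    - {"offset": [0, 0, 0.009], "rotation": [0, 0, 0], "claw": 0}
    - {"offset": [0, 0, 0.009], "rotation": [0, 0, 0], "claw": 0}

```text
clock: 8.48
tcp_pos: [0.5301, 0.1738, 0.1457]
orientation: [-2.527, 0.133, -0.047]
contact_force: [-2.2, -6.4, 4.1]
grip_width: 0.0274
gripper_force: 71.8
```

```bash
python3 f.py
```

```text
t 8.48 F tool [-1.4682  3.0772 -7.1659] M tool [-1.2849 -0.4074 -0.0036] tcp [0.5301 0.1738 0.1457]
```

Call:
drive_tool:
  rows:
    - {"offset": [0, 0, 0.003], "rotation": [0, 0, 0], "claw": 0}
    - {"offset": [0, 0, 0.006], "rotation": [0, 0, 0], "claw": 0}
    - {"offset": [0, 0, 0.006], "rotation": [0, 0, 0], "claw": 0}

```text
clock: 8.73
tcp_pos: [0.5307, 0.1736, 0.1455]
orientation: [-2.527, 0.134, -0.049]
contact_force: [-3.9, -10.7, 10.2]
grip_width: 0.028
gripper_force: 72.6
```

```bash
python3 f.py
```

```text
t 8.73 F tool [ -2.7321   3.186  -14.7191] M tool [-1.3168 -0.7521 -0.0383] tcp [0.5307 0.1736 0.1455]
```

Call:
drive_tool:
  rows:
    - {"offset": [-0.005, 0, 0.002], "rotation": [0, 0, 0], "claw": 0}
    - {"offset": [-0.01, 0, 0.004], "rotation": [0, 0, 0], "claw": 0}
    - {"offset": [-0.01, 0, 0.004], "rotation": [0, 0, 0], "claw": 0}

```text
clock: 8.98
tcp_pos: [0.53, 0.1736, 0.1454]
orientation: [-2.527, 0.135, -0.051]
contact_force: [-3.5, -12.7, 11.9]
grip_width: 0.0273
gripper_force: 72.8
```

```bash
python3 f.py
python3 - <<'E'
from h import *
np.set_printoptions(precision=3,suppress=True)
o=get_obs();R=Ro.from_rotvec(o["orientation"])
n=Ro.from_euler("z",-6,degrees=True)*Ro.from_euler("x",215,degrees=True)
print("orient err deg",np.degrees((R.inv()*n).as_rotvec()))
a=grab_frame("wrist")["frame"];b=grab_frame("side")
f=240/np.tan(np.radians(b["vfov"])/2);c=np.array(b["R"])@np.array([.5325,.217,.0845])+b["t"];u,v=(c[:2]/c[2]*f+[b["cx"],b["cy"]]).astype(int)
s=b["frame"][v-60:v+40,u-50:u+50]
save("c3.png",np.hstack([cv2.resize(s,(400,400),interpolation=cv2.INTER_CUBIC),cv2.resize(a[140:340,220:420],(400,400),interpolation=cv2.INTER_CUBIC)]))
E
python3 fit.py
```

```text
t 8.98 F tool [ -2.0506   3.8105 -17.2581] M tool [-1.2732 -0.5341 -0.0184] tcp [0.53   0.1736 0.1454]
orient err deg [-0.031 -0.39   0.027]
side rim 42 slopes deg [ 1.6947 68.9963] z0 0.1677 circ [ 0.0049 -0.0339] 0.0275
side foot 164 slopes deg [ 1.6952 -3.8745] z0 0.0650 circ [-0.0001 -0.0004] 0.0278
side collar 84 slopes deg [ 1.5724 -2.6146] z0 0.0074 circ [-0.     -0.0004] 0.0259
top foot 170 slopes deg [ 1.6676 -1.4014] z0 0.0646 circ [ 0.0002 -0.001 ] 0.0274
top collar 87 slopes deg [ 0.9325 -4.1951] z0 0.0071 circ [ 0.     -0.0001] 0.0260
```

View pics/c3.png

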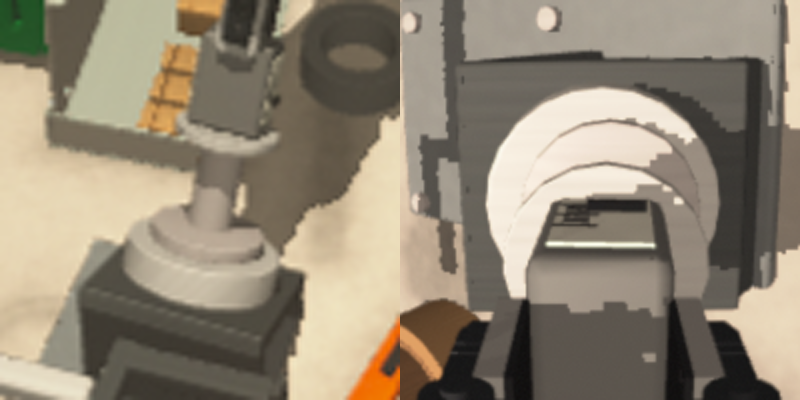

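Side crop shows the foot seated on the rim at (200,250). Moment and fits suggest slight edge bias; I'll nudge the tilt by about 0.7° to equalize.

Call:
drive_tool:
  rows:
    - {"offset": [0, 0, 0], "rotation": [0, -0.003, 0], "claw": 0}
    - {"offset": [0, 0, 0.002], "rotation": [0, -0.006, 0], "claw": 0}
    - {"offset": [0, 0, 0.002], "rotation": [0, -0.006, 0], "claw": 0}

```text
clock: 9.43
tcp_pos: [0.5305, 0.1736, 0.1453]
orientation: [-2.527, 0.13, -0.036]
contact_force: [-3.2, -14.1, 14.5]
grip_width: 0.028
gripper_force: 73.2
```

```bash
python3 f.py; python3 fit.py | grep -v rim
```

```text
t 9.43 F tool [ -1.8262   3.4397 -20.164 ] M tool [-1.1969 -0.7006 -0.0612] tcp [0.5305 0.1736 0.1453]
side foot 168 slopes deg [ 1.1243 -4.2187] z0 0.0649 circ [0.0001 0.0001] 0.0279
side collar 90 slopes deg [ 0.587  -3.8609] z0 0.0074 circ [-0.0002 -0.0003] 0.0257
top foot 179 slopes deg [ 0.8181 -3.7384] z0 0.0644 circ [ 0.0004 -0.0011] 0.0278
top collar 86 slopes deg [-1.0061 -5.0826] z0 0.0064 circ [-0.    -0.001] 0.0256
```

The foot's plane stayed fixed in the world while the tool turned, so it is seated flush. Holding.

Call:
drive_tool:
  rows:
    - {"offset": [0, 0, 0], "rotation": [0, 0, 0], "claw": 0}
    - {"offset": [0, 0, 0], "rotation": [0, 0, 0], "claw": 0}
    - {"offset": [0, 0, 0], "rotation": [0, 0, 0], "claw": 0}
    - {"offset": [0, 0, 0], "rotation": [0, 0, 0], "claw": 0}
    - {"offset": [0, 0, 0], "rotation": [0, 0, 0], "claw": 0}
    - {"offset": [0, 0, 0], "rotation": [0, 0, 0], "claw": 0}
    - {"offset": [0, 0, 0], "rotation": [0, 0, 0], "claw": 0}
    - {"offset": [0, 0, 0], "rotation": [0, 0, 0], "claw": 0}
    - {"offset": [0, 0, 0], "rotation": [0, 0, 0], "claw": 0}
    - {"offset": [0, 0, 0], "rotation": [0, 0, 0], "claw": 0}
    - {"offset": [0, 0, 0], "rotation": [0, 0, 0], "claw": 0}
    - {"offset": [0, 0, 0], "rotation": [0, 0, 0], "claw": 0}
    - {"offset": [0, 0, 0], "rotation": [0, 0, 0], "claw": 0}
    - {"offset": [0, 0, 0], "rotation": [0, 0, 0], "claw": 0}

```text
clock: 10.7
tcp_pos: [0.5304, 0.1736, 0.1454]
orientation: [-2.527, 0.13, -0.036]
contact_force: [-3.5, -13.1, 14.8]
grip_width: 0.0277
gripper_force: 73.1
```

```bash
python3 f.py
python3 - <<'E'
from h import *
a=grab_frame("wrist")["frame"];
save("c4.png",cv2.resize(a[200:300,260:380],(720,600),interpolation=cv2.INTER_CUBIC))
E
```

```text
t 10.70 F tool [ -2.2264   2.4522 -19.7767] M tool [-1.1891 -0.548  -0.08  ] tcp [0.5304 0.1736 0.1454]
```

View pics/c4.png

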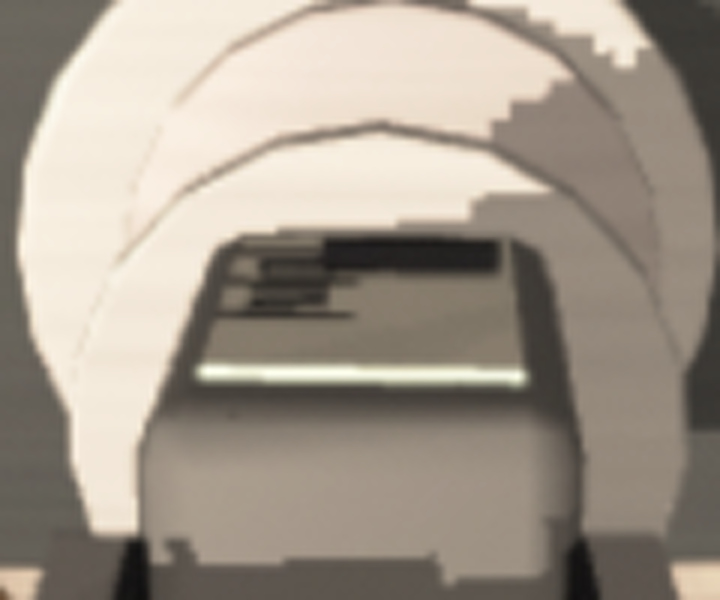

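Call:
drive_tool:
  rows:
    - {"offset": [0, 0, -0.01], "rotation": [0, 0, 0], "claw": 0}
    - {"offset": [0, 0, -0.02], "rotation": [0, 0, 0], "claw": 0}
    - {"offset": [0, 0, -0.04], "rotation": [0, 0, 0], "claw": 0}
    - {"offset": [0, 0, -0.07], "rotation": [0, 0, 0], "claw": 0}
    - {"offset": [0, 0, -0.12], "rotation": [0, 0, 0], "claw": 0}
    - {"offset": [0, 0, -0.2], "rotation": [0, 0, 0], "claw": 0}
    - {"offset": [0, 0, -0.35], "rotation": [0, 0, 0], "claw": 0}
    - {"offset": [0, 0, -0.5], "rotation": [0, 0, 0], "claw": 0}
    - {"offset": [0, 0, -0.65], "rotation": [0, 0, 0], "claw": 0}
    - {"offset": [0, 0, -0.8], "rotation": [0, 0, 0], "claw": 0}
    - {"offset": [0, 0, -0.8], "rotation": [0, 0, 0], "claw": 0}
    - {"offset": [0, 0, -0.8], "rotation": [0, 0, 0], "claw": 0}

```text
clock: 11.75
tcp_pos: [0.5221, 0.1068, 0.2425]
orientation: [-2.527, 0.127, -0.032]
contact_force: [0.3, 0.1, -4.4]
grip_width: 0.0277
gripper_force: 70.4
```

The pointer's black bar sits near the low end of the scale (crop y≈255), i.e. a small reading or so; I'll compare it with the dent depth and the right pad.

```bash
cat > pad.py <<'E'
from h import *
np.set_printoptions(precision=4,suppress=True,linewidth=200)
import sys
C={"L":(np.array([.5325,.217,.0845]),-6),"R":(np.array([.556,-.3455,.085]),-4.7)}
for cam in("top","side"):
    a=grab_frame(cam);P=cloud(a);k=a["z_map"]>0;P=P[k]
    for n in sys.argv[1:]:
        c,y=C[n];R=Ro.from_euler("z",y,degrees=True)*Ro.from_euler("x",35,degrees=True)
        L=R.inv().apply(P-c);rr=np.hypot(L[:,0],L[:,1]);L=L[abs(L[:,2])<.03];rr=np.hypot(L[:,0],L[:,1])
        ring=L[(rr>.026)&(rr<.038)];pad=L[rr<.013]
        if len(ring)and len(pad):print(cam,n,"ring",len(ring),np.median(ring[:,2]),"pad",len(pad),np.median(pad[:,2]))
    if cam=="top":T=P
for n,(y0,y1),x0 in(("L",(.33,.41),.55),("R",(-.24,-.16),.57)):
    q=T[(T[:,0]>x0+.005)&(T[:,0]<x0+.07)&(T[:,1]>y0-.02)&(T[:,1]<y1)&(T[:,2]>.14)&(T[:,2]<.175)].astype(np.float32)
    print(n,len(q),cv2.fitLine(np.ascontiguousarray(q[:,:2]),cv2.DIST_HUBER,0,.002,.002).ravel())
E
python3 pad.py L R; python3 fit.py|grep -v rim; python3 go.py .50 -.1 .30 -4.7 35
```

```text
top L ring 372 0.00030611859289282156 pad 83 -0.01155533649279649
top R ring 350 0.0004760744752769075 pad 59 0.0008455852581454865
side L ring 210 -0.0001817192487644073 pad 3 -0.010845609320954212
L 228 [ 0.991  -0.1341  0.5868  0.3545]
R 147 [ 1.      0.0048  0.6174 -0.206 ]
side foot 137 slopes deg [-0.1427 -6.3562] z0 0.0648 circ [-0.0002 -0.0002] 0.0276
side collar 80 slopes deg [-1.6883 -9.2686] z0 0.0056 circ [-0.0002 -0.0027] 0.0245
top foot 223 slopes deg [ 0.1177 -4.8482] z0 0.0646 circ [-0.     -0.0004] 0.0279
top collar 111 slopes deg [-0.0295 -3.4856] z0 0.0076 circ [-0.0004 -0.001 ] 0.0252
clock 11.95 tcp [0.5206 0.1083 0.2408] d [-0.0206 -0.2083  0.0592] F [ 0.6192 -0.7745 -3.1875] w 0.0279
OFF [-0.0076  0.915  -1.1251] ROT [-0.0009  0.     -0.0085] in target axes: [-0.0231  0.9167 -1.1235]
q [ 0.4543  0.2682 -0.4459  1.9348 -0.5966  1.0131 -1.3101]
```

The left pad has sunk about 11.5 mm, so it is the soft one. Now the right pad.

Run:
```python
from go import *
o=get_obs();R0=Ro.from_rotvec(o["orientation"]);R1=tgt(-4.7,35);p=o["tcp_pos"]
A0=np.array([.5206,.05,.32]);A=np.array([.55,-.414,.32]);B=np.array([.552,-.4141,.1833])
print("1:",R0.inv().apply(A0-p)/.15,(R0.inv()*R1).as_rotvec()/2)
print("2:",R1.inv().apply(A-A0)/.15);print("3:",R1.inv().apply(B-A)/.15)
```

```text
1: [ 0.032   0.0129 -0.6546] [-0.0009  0.     -0.0085]
2: [ 0.4488  2.5122 -1.7591]
3: [0.0133 0.5224 0.7468]
```

Call:
drive_tool:
  rows:
    - {"offset": [0.01, 0, -0.15], "rotation": [0, 0, -0.002], "claw": 0}
    - {"offset": [0.02, 0.01, -0.35], "rotation": [0, 0, -0.004], "claw": 0}
    - {"offset": [0.03, 0.013, -0.55], "rotation": [0, 0, -0.006], "claw": 0}
    - {"offset": [0.032, 0.013, -0.65], "rotation": [0, 0, -0.0085], "claw": 0}
    - {"offset": [0.032, 0.013, -0.65], "rotation": [0, 0, -0.0085], "claw": 0}

```text
clock: 12.37
tcp_pos: [0.5233, 0.0473, 0.3224]
orientation: [-2.529, 0.107, -0.043]
contact_force: [0.6, 0.5, -4.1]
grip_width: 0.0276
gripper_force: 70.4
```

Call:
drive_tool:
  rows:
    - {"offset": [0.02, 0.1, -0.07], "rotation": [0, 0, 0], "claw": 0}
    - {"offset": [0.05, 0.27, -0.19], "rotation": [0, 0, 0], "claw": 0}
    - {"offset": [0.083, 0.46, -0.32], "rotation": [0, 0, 0], "claw": 0}
    - {"offset": [0.116, 0.65, -0.455], "rotation": [0, 0, 0], "claw": 0}
    - {"offset": [0.15, 0.837, -0.586], "rotation": [0, 0, 0], "claw": 0}

```text
clock: 12.78
tcp_pos: [0.5304, -0.1053, 0.3184]
orientation: [-2.526, 0.103, -0.032]
contact_force: [1.4, -0.5, -4.3]
grip_width: 0.028
gripper_force: 70.4
```

Call:
drive_tool:
  rows:
    - {"offset": [0.03, 0.167, -0.117], "rotation": [0, 0, 0], "claw": 0}
    - {"offset": [0.06, 0.335, -0.234], "rotation": [0, 0, 0], "claw": 0}
    - {"offset": [0.09, 0.5, -0.35], "rotation": [0, 0, 0], "claw": 0}
    - {"offset": [0.12, 0.67, -0.47], "rotation": [0, 0, 0], "claw": 0}
    - {"offset": [0.15, 0.837, -0.586], "rotation": [0, 0, 0], "claw": 0}

```text
clock: 13.2
tcp_pos: [0.5406, -0.2599, 0.3179]
orientation: [-2.525, 0.104, -0.033]
contact_force: [1.6, 0.6, -3.3]
grip_width: 0.0275
gripper_force: 70.4
```

Call:
drive_tool:
  rows:
    - {"offset": [0.03, 0.167, -0.117], "rotation": [0, 0, 0], "claw": 0}
    - {"offset": [0.06, 0.335, -0.234], "rotation": [0, 0, 0], "claw": 0}
    - {"offset": [0.09, 0.5, -0.35], "rotation": [0, 0, 0], "claw": 0}
    - {"offset": [0.12, 0.67, -0.47], "rotation": [0, 0, 0], "claw": 0}
    - {"offset": [0.14, 0.78, -0.546], "rotation": [0, 0, 0], "claw": 0}
    - {"offset": [0.15, 0.837, -0.586], "rotation": [0, 0, 0], "claw": 0}
    - {"offset": [0.15, 0.837, -0.586], "rotation": [0, 0, 0], "claw": 0}
    - {"offset": [0.15, 0.837, -0.586], "rotation": [0, 0, 0], "claw": 0}

```text
clock: 13.87
tcp_pos: [0.5506, -0.4134, 0.3175]
orientation: [-2.524, 0.105, -0.034]
contact_force: [0.5, 0.2, -4.3]
grip_width: 0.0279
gripper_force: 70.4
```

```bash
python3 go.py .552 -.4141 .1833 -4.7 35
```

```text
clock 13.87 tcp [ 0.5506 -0.4134  0.3175] d [ 0.0014 -0.0007 -0.1342] F [ 0.4571  0.2155 -4.2555] w 0.0279
OFF [0.0093 0.5193 0.7282] ROT [-0.0023 -0.0004 -0.0004] in target axes: [0.0095 0.5159 0.7306]
q [ 0.8676  0.7133 -0.1633  1.0339 -0.3838  1.7759 -0.9378]
```

Call:
drive_tool:
  rows:
    - {"offset": [0, 0.08, 0.12], "rotation": [-0.001, 0, 0], "claw": 0}
    - {"offset": [0.003, 0.16, 0.23], "rotation": [-0.002, 0, 0], "claw": 0}
    - {"offset": [0.005, 0.25, 0.36], "rotation": [-0.0023, 0, 0], "claw": 0}
    - {"offset": [0.007, 0.35, 0.49], "rotation": [-0.0023, 0, 0], "claw": 0}
    - {"offset": [0.008, 0.43, 0.6], "rotation": [-0.0023, 0, 0], "claw": 0}
    - {"offset": [0.009, 0.49, 0.69], "rotation": [-0.0023, 0, 0], "claw": 0}
    - {"offset": [0.009, 0.518, 0.728], "rotation": [-0.0023, 0, 0], "claw": 0}
    - {"offset": [0.009, 0.518, 0.728], "rotation": [-0.0023, 0, 0], "claw": 0}
    - {"offset": [0.009, 0.518, 0.728], "rotation": [-0.0023, 0, 0], "claw": 0}

```text
clock: 14.62
tcp_pos: [0.5523, -0.4149, 0.1868]
orientation: [-2.532, 0.104, -0.037]
contact_force: [0.1, 0.2, -4.2]
grip_width: 0.0281
gripper_force: 70.4
```

```bash
python3 go.py .552 -.4141 .1833 -4.7 35; python3 fit.py; python3 chk.py side,top | awk '{split($3,a,"n")} $3>=0.02'
python3 - <<'E'
from h import *
o=[grab_frame(c)["frame"] for c in("top","wrist")]
save("c5.png",np.hstack([cv2.resize(o[0][180:330,390:540],(400,400)),cv2.resize(o[1][60:460,120:520],(400,400))]))
E
```

```text
clock 14.62 tcp [ 0.5523 -0.4149  0.1868] d [-0.0003  0.0008 -0.0035] F [ 0.0592  0.2237 -4.2344] w 0.0281
OFF [-0.0029  0.0089  0.0222] ROT [ 0.0015 -0.0017  0.0004] in target axes: [-0.0028  0.009   0.0222]
q [ 0.8729  0.7898 -0.1646  1.181  -0.3572  1.5655 -0.8462]
side rim 48 slopes deg [ 3.0665 -2.3898] z0 0.1245 circ [-0.0039 -0.001 ] 0.0410
side foot 30 slopes deg [ -5.2787 -18.6292] z0 0.0603 circ [-0.005  -0.0163] 0.0196
side collar 31 slopes deg [ -4.4928 -12.2687] z0 0.0031 circ [-0.0019 -0.0019] 0.0233
top rim 546 slopes deg [ 0.2678 -1.6994] z0 0.1229 circ [-0.0018  0.0016] 0.0435
top foot 218 slopes deg [-0.4779 -3.4546] z0 0.0639 circ [-0.0006 -0.0002] 0.0279
top collar 116 slopes deg [-0.6288 -2.7864] z0 0.0071 circ [ 0.0001 -0.0016] 0.0258
side z 0.020 n21 x -0.011..0.010 y -0.013..-0.001
side z 0.028 n23 x -0.012..0.009 y -0.012..0.002
side z 0.036 n22 x -0.011..0.011 y -0.012..0.001
side z 0.044 n21 x -0.012..0.009 y -0.011..0.000
side z 0.052 n22 x -0.011..0.012 y -0.011..0.004
side z 0.060 n32 x -0.030..0.018 y -0.027..0.002
side z 0.068 n49 x -0.029..0.028 y -0.030..-0.001
side z 0.076 n7 x -0.004..0.003 y 0.000..0.004
side z 0.084 n6 x -0.005..0.002 y -0.002..0.008
side z 0.116 n6 x -0.032..-0.002 y -0.039..0.035
side z 0.124 n50 x -0.042..0.032 y -0.039..-0.002
top z 0.020 n3 x -0.010..-0.006 y -0.010..-0.007
top z 0.028 n27 x -0.010..0.010 y -0.012..0.001
top z 0.036 n30 x -0.010..0.010 y -0.012..-0.001
top z 0.044 n34 x -0.012..0.011 y -0.011..0.003
top z 0.052 n31 x -0.011..0.013 y -0.011..0.001
top z 0.060 n281 x -0.028..0.028 y -0.025..0.028
top z 0.068 n72 x -0.029..0.026 y -0.028..-0.003
top z 0.116 n351 x -0.040..0.033 y -0.037..0.034
top z 0.124 n350 x -0.041..0.035 y -0.038..0.035
```

View pics/c5.png

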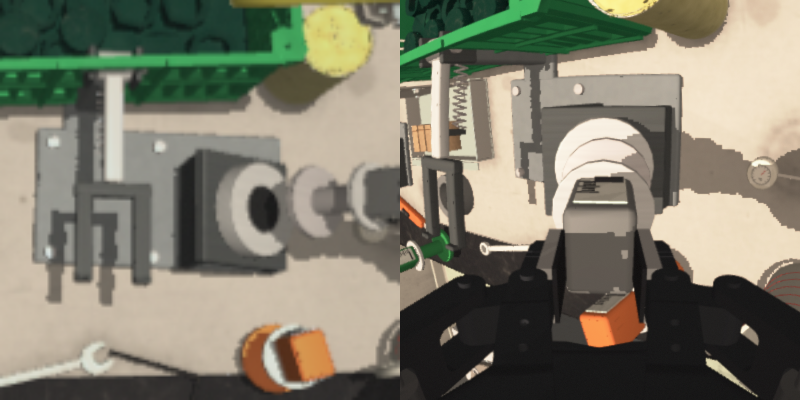

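Wrist view matches the left approach: rim centred around (605,165), gauge aligned; orange look-alike is below/behind, clear of the fingers. Approach.

Call:
drive_tool:
  rows:
    - {"offset": [-0.012, 0.003, 0.05], "rotation": [0.0015, -0.005, 0], "claw": 0}
    - {"offset": [-0.012, 0.003, 0.1], "rotation": [0.0015, -0.005, 0], "claw": 0}
    - {"offset": [-0.012, 0.003, 0.14], "rotation": [0.0015, -0.005, 0], "claw": 0}
    - {"offset": [-0.012, 0.003, 0.17], "rotation": [0.0015, -0.005, 0], "claw": 0}
    - {"offset": [-0.012, 0.003, 0.18], "rotation": [0.0015, -0.005, 0], "claw": 0}
    - {"offset": [-0.012, 0.003, 0.19], "rotation": [0.0015, -0.005, 0], "claw": 0}
    - {"offset": [-0.012, 0.003, 0.2], "rotation": [0.0015, -0.005, 0], "claw": 0}
    - {"offset": [-0.012, 0.003, 0.21], "rotation": [0.0015, -0.005, 0], "claw": 0}
    - {"offset": [-0.012, 0.003, 0.22], "rotation": [0.0015, -0.005, 0], "claw": 0}
    - {"offset": [-0.012, 0.003, 0.23], "rotation": [0.0015, -0.005, 0], "claw": 0}
    - {"offset": [-0.012, 0.003, 0.24], "rotation": [0.0015, -0.005, 0], "claw": 0}
    - {"offset": [-0.012, 0.003, 0.25], "rotation": [0.0015, -0.005, 0], "claw": 0}
    - {"offset": [-0.012, 0.003, 0.26], "rotation": [0.0015, -0.005, 0], "claw": 0}
    - {"offset": [-0.012, 0.003, 0.27], "rotation": [0.0015, -0.005, 0], "claw": 0}
    - {"offset": [-0.012, 0.003, 0.28], "rotation": [0.0015, -0.005, 0], "claw": 0}
    - {"offset": [-0.012, 0.003, 0.285], "rotation": [0.0015, -0.005, 0], "claw": 0}
    - {"offset": [-0.012, 0.003, 0.29], "rotation": [0.0015, -0.005, 0], "claw": 0}
    - {"offset": [-0.012, 0.003, 0.295], "rotation": [0.0015, -0.005, 0], "claw": 0}

```text
clock: 16.42
tcp_pos: [0.5523, -0.3911, 0.1498]
orientation: [-2.53, 0.102, -0.025]
contact_force: [-0.6, -4.5, 1.9]
grip_width: 0.0279
gripper_force: 71.3
```

```bash
python3 f.py
```

```text
t 16.42 F tool [-0.2821  2.655  -4.1631] M tool [-1.4817 -0.0361  0.0657] tcp [ 0.5523 -0.3911  0.1498]
```

Call:
drive_tool:
  rows:
    - {"offset": [0, 0, 0.003], "rotation": [0, 0, 0], "claw": 0}
    - {"offset": [0, 0, 0.006], "rotation": [0, 0, 0], "claw": 0}
    - {"offset": [0, 0, 0.009], "rotation": [0, 0, 0], "claw": 0}
    - {"offset": [0, 0, 0.012], "rotation": [0, 0, 0], "claw": 0}
    - {"offset": [0, 0, 0.012], "rotation": [0, 0, 0], "claw": 0}

```text
clock: 16.83
tcp_pos: [0.5523, -0.39, 0.1482]
orientation: [-2.53, 0.102, -0.025]
contact_force: [-0.8, -5.2, 1.7]
grip_width: 0.0277
gripper_force: 71.4
```

```bash
python3 f.py;  python3 fit.py|grep -v rim
```

```text
t 16.83 F tool [-0.3924  3.3357 -4.4438] M tool [-1.5119 -0.0625  0.0297] tcp [ 0.5523 -0.39    0.1482]
side foot 35 slopes deg [ -1.2978 -15.6857] z0 0.0616 circ [-0.0024 -0.0112] 0.0219
side collar 30 slopes deg [  0.2287 -13.531 ] z0 0.0041 circ [-0.0021 -0.0049] 0.0239
top foot 202 slopes deg [ 0.098  -4.0291] z0 0.0645 circ [-0.0003 -0.0003] 0.0278
top collar 95 slopes deg [-1.27   -1.7215] z0 0.0079 circ [ 0.     -0.0002] 0.0259
```

Call:
drive_tool:
  rows:
    - {"offset": [0, 0, 0.003], "rotation": [0, 0, 0], "claw": 0}
    - {"offset": [0, 0, 0.006], "rotation": [0, 0, 0], "claw": 0}
    - {"offset": [0, 0, 0.009], "rotation": [0, 0, 0], "claw": 0}
    - {"offset": [0, 0, 0.012], "rotation": [0, 0, 0], "claw": 0}
    - {"offset": [0, 0, 0.012], "rotation": [0, 0, 0], "claw": 0}

```text
clock: 17.35
tcp_pos: [0.5524, -0.3891, 0.1469]
orientation: [-2.53, 0.102, -0.025]
contact_force: [-0.6, -5.0, 2.9]
grip_width: 0.0273
gripper_force: 71.4
```

```bash
python3 f.py
```

```text
t 17.35 F tool [-0.2673  2.4867 -5.2519] M tool [-1.4746 -0.0062 -0.0374] tcp [ 0.5524 -0.3891  0.1469]
```

Call:
drive_tool:
  rows:
    - {"offset": [0, 0, 0.003], "rotation": [0, 0, 0], "claw": 0}
    - {"offset": [0, 0, 0.006], "rotation": [0, 0, 0], "claw": 0}
    - {"offset": [0, 0, 0.009], "rotation": [0, 0, 0], "claw": 0}
    - {"offset": [0, 0, 0.009], "rotation": [0, 0, 0], "claw": 0}

```text
clock: 17.68
tcp_pos: [0.5526, -0.3893, 0.1466]
orientation: [-2.531, 0.103, -0.027]
contact_force: [-1.7, -7.1, 5.3]
grip_width: 0.0277
gripper_force: 71.9
```

```bash
python3 f.py
```

```text
t 17.68 F tool [-1.1315  2.9353 -8.4895] M tool [-1.2952 -0.1025 -0.0025] tcp [ 0.5526 -0.3893  0.1466]
```

Call:
drive_tool:
  rows:
    - {"offset": [-0.002, 0, 0.003], "rotation": [0, 0, 0], "claw": 0}
    - {"offset": [-0.003, 0, 0.006], "rotation": [0, 0, 0], "claw": 0}
    - {"offset": [-0.004, 0, 0.009], "rotation": [0, 0, 0], "claw": 0}
    - {"offset": [-0.005, 0, 0.012], "rotation": [0, 0, 0], "claw": 0}
    - {"offset": [-0.005, 0, 0.012], "rotation": [0, 0, 0], "claw": 0}

```text
clock: 18.1
tcp_pos: [0.5524, -0.3894, 0.1464]
orientation: [-2.533, 0.103, -0.029]
contact_force: [-1.7, -11.1, 9.7]
grip_width: 0.0278
gripper_force: 72.5
```

```bash
python3 f.py;  python3 fit.py|grep -v rim
```

```text
t 18.10 F tool [ -0.8041   3.6289 -14.3322] M tool [-1.0626 -0.0821  0.0008] tcp [ 0.5524 -0.3894  0.1464]
side foot 33 slopes deg [  2.7497 -16.8714] z0 0.0610 circ [ 0.0038 -0.0136] 0.0228
side collar 23 slopes deg [ -3.4804 -11.1479] z0 0.0029 circ [-0.0004 -0.0067] 0.0200
top foot 205 slopes deg [-0.0224 -2.9412] z0 0.0646 circ [-0.0001 -0.0001] 0.0279
top collar 94 slopes deg [-0.5807 -3.2967] z0 0.0074 circ [ 0.0003 -0.0004] 0.0256
```

Call:
drive_tool:
  rows:
    - {"offset": [0, 0, 0.001], "rotation": [0.002, 0, 0], "claw": 0}
    - {"offset": [0, 0.003, 0.003], "rotation": [0.0045, 0, 0], "claw": 0}
    - {"offset": [0, 0.003, 0.003], "rotation": [0.0045, 0, 0], "claw": 0}

```text
clock: 18.45
tcp_pos: [0.5522, -0.3899, 0.1457]
orientation: [-2.524, 0.104, -0.03]
contact_force: [-1.2, -10.8, 11.1]
grip_width: 0.0276
gripper_force: 72.6
```

```bash
python3 f.py
python3 - <<'E'
from go import *
o=get_obs();R=Ro.from_rotvec(o["orientation"]);print(np.degrees((R.inv()*tgt(-4.7,35)).as_rotvec()))
E
```

```text
t 18.45 F tool [ -0.3009   2.4039 -15.3324] M tool [-0.9139 -0.111   0.0339] tcp [ 0.5522 -0.3899  0.1457]
[-0.2821  0.1232 -0.04  ]
```

Call:
drive_tool:
  rows:
    - {"offset": [0, 0, 0.001], "rotation": [0.003, 0, 0], "claw": 0}
    - {"offset": [0, 0.003, 0.003], "rotation": [0.006, 0, 0], "claw": 0}
    - {"offset": [0, 0.003, 0.003], "rotation": [0.006, 0, 0], "claw": 0}

```text
clock: 18.7
tcp_pos: [0.5521, -0.3904, 0.145]
orientation: [-2.512, 0.104, -0.031]
contact_force: [-1.1, -10.9, 11.3]
grip_width: 0.0279
gripper_force: 72.7
```

```bash
for i in 1 2 3; do python3 f.py; python3 fit.py|grep "top foot"; done
python3 - <<'E'
from go import *
o=get_obs();R=Ro.from_rotvec(o["orientation"]);print(np.degrees((R.inv()*tgt(-4.7,35)).as_rotvec()))
E
```

```text
t 18.70 F tool [ -0.184    2.2688 -15.5614] M tool [-1.0648 -0.1346 -0.009 ] tcp [ 0.5521 -0.3904  0.145 ]
top foot 200 slopes deg [ 0.3853 -1.8067] z0 0.0647 circ [0. 0.] 0.0280
t 18.80 F tool [  0.2681   2.6987 -15.6859] M tool [-1.2146 -0.1133  0.0366] tcp [ 0.5523 -0.3903  0.1452]
top foot 198 slopes deg [ 0.696  -1.9508] z0 0.0648 circ [-0.0003 -0.    ] 0.0278
t 18.90 F tool [ -0.0732   2.8239 -15.9136] M tool [-1.2586 -0.0995 -0.0303] tcp [ 0.5523 -0.3902  0.1452]
top foot 195 slopes deg [-0.1724 -3.0255] z0 0.0645 circ [ 0.     -0.0001] 0.0280
[-0.9094  0.111  -0.0343]
```

The moment now swings back toward the neutral value, meaning both edges bear. A little more tilt and pressure, then hold.

Call:
drive_tool:
  rows:
    - {"offset": [0, 0.001, 0.003], "rotation": [0.001, 0, 0], "claw": 0}
    - {"offset": [0, 0.001, 0.006], "rotation": [0.002, 0, 0], "claw": 0}
    - {"offset": [0, 0.001, 0.009], "rotation": [0.002, 0, 0], "claw": 0}
    - {"offset": [0, 0.001, 0.009], "rotation": [0.002, 0, 0], "claw": 0}
    - {"offset": [0, 0.001, 0.009], "rotation": [0.002, 0, 0], "claw": 0}
    - {"offset": [0, 0.001, 0.009], "rotation": [0.002, 0, 0], "claw": 0}

```text
clock: 19.5
tcp_pos: [0.5524, -0.3906, 0.1448]
orientation: [-2.51, 0.104, -0.033]
contact_force: [-1.6, -13.1, 14.2]
grip_width: 0.0278
gripper_force: 73.1
```

```bash
for i in 1 2 3; do python3 f.py; python3 fit.py|grep -v rim|grep top; done
python3 - <<'E'
from h import *
a=grab_frame("wrist")["frame"];b=grab_frame("top")["frame"]
save("c6.png",np.hstack([cv2.resize(a[200:300,270:370],(400,400),interpolation=cv2.INTER_CUBIC),cv2.resize(b[220:300,450:530],(400,400),interpolation=cv2.INTER_CUBIC)]))
E
```

```text
t 19.50 F tool [ -0.487    2.311  -19.2315] M tool [-1.0758 -0.2375  0.0117] tcp [ 0.5524 -0.3906  0.1448]
top foot 188 slopes deg [ 0.0034 -2.5504] z0 0.0647 circ [ 0.0001 -0.0004] 0.0277
top collar 90 slopes deg [ 0.5971 -3.2842] z0 0.0075 circ [-0.0012 -0.0012] 0.0256
t 19.60 F tool [ -1.387    2.3963 -20.1634] M tool [-1.0631 -0.2521 -0.0064] tcp [ 0.5524 -0.3906  0.1448]
top foot 191 slopes deg [ 0.5766 -2.777 ] z0 0.0647 circ [-0.0003 -0.0001] 0.0277
top collar 97 slopes deg [-0.3797 -3.1046] z0 0.0076 circ [-0.0004 -0.0008] 0.0260
t 19.70 F tool [ -0.8659   2.0156 -19.8109] M tool [-1.1095 -0.2219 -0.0339] tcp [ 0.5524 -0.3905  0.1448]
top foot 189 slopes deg [ 0.7784 -1.7722] z0 0.0648 circ [-0.0001  0.    ] 0.0279
top collar 95 slopes deg [ 0.6973 -1.5802] z0 0.0077 circ [ 0.0001 -0.0008] 0.0258
```

View pics/c6.png

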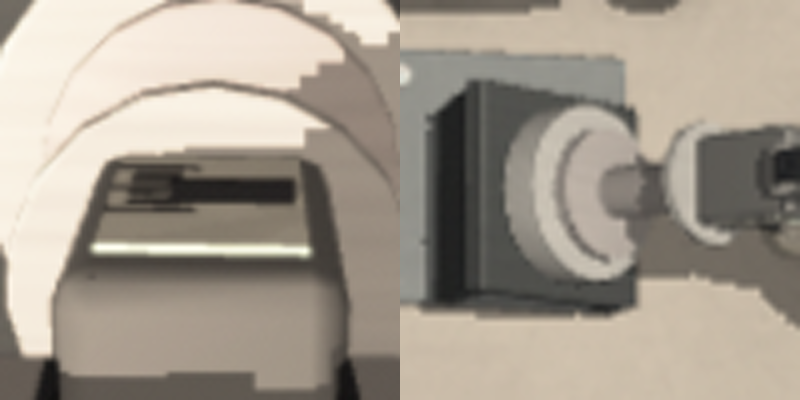

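Left crop: the pointer bar sits clearly higher on the scale (crop y≈188 vs near the bottom before) → larger reading, harder pad. Right crop: foot seated concentric on the rim. A small further tilt to centre the load, then hold.

Call:
drive_tool:
  rows:
    - {"offset": [0, 0.001, 0.001], "rotation": [0.002, 0, 0], "claw": 0}
    - {"offset": [0, 0.002, 0.002], "rotation": [0.004, 0, 0], "claw": 0}
    - {"offset": [0, 0.002, 0.002], "rotation": [0.004, 0, 0], "claw": 0}
    - {"offset": [0, 0.002, 0.002], "rotation": [0.004, 0, 0], "claw": 0}
    - {"offset": [0, 0.002, 0.002], "rotation": [0.004, 0, 0], "claw": 0}

```text
clock: 20.32
tcp_pos: [0.5524, -0.3909, 0.1444]
orientation: [-2.503, 0.104, -0.033]
contact_force: [-1.3, -14.0, 14.4]
grip_width: 0.0277
gripper_force: 73.2
```

```bash
for i in 1 2 3; do python3 f.py; python3 fit.py|grep -v rim|grep top; done
```

```text
t 20.32 F tool [ -0.186    2.7072 -19.9506] M tool [-1.1942 -0.2257 -0.0429] tcp [ 0.5524 -0.3909  0.1444]
top foot 205 slopes deg [-0.1019 -3.1996] z0 0.0648 circ [-0.     -0.0001] 0.0280
top collar 84 slopes deg [ 0.2896 -1.3826] z0 0.0077 circ [ 0.0001 -0.0006] 0.0258
t 20.42 F tool [  0.2576   2.6765 -20.4561] M tool [-1.2073 -0.2119  0.0387] tcp [ 0.5524 -0.3908  0.1444]
top foot 199 slopes deg [-0.5583 -3.0487] z0 0.0645 circ [-0.0004 -0.    ] 0.0279
top collar 97 slopes deg [-0.1433 -1.3975] z0 0.0077 circ [ 0.0002 -0.0006] 0.0257
t 20.52 F tool [ -0.7643   2.9405 -19.7217] M tool [-1.1777 -0.234  -0.018 ] tcp [ 0.5524 -0.3908  0.1444]
top foot 191 slopes deg [ 0.4747 -2.9766] z0 0.0649 circ [-0.0003 -0.0002] 0.0279
top collar 95 slopes deg [-0.2286 -1.7332] z0 0.0077 circ [ 0.0003 -0.0003] 0.0258
```

Call:
drive_tool:
  rows:
    - {"offset": [0, 0, 0], "rotation": [0, 0, 0], "claw": 0}
    - {"offset": [0, 0, 0], "rotation": [0, 0, 0], "claw": 0}
    - {"offset": [0, 0, 0], "rotation": [0, 0, 0], "claw": 0}
    - {"offset": [0, 0, 0], "rotation": [0, 0, 0], "claw": 0}
    - {"offset": [0, 0, 0], "rotation": [0, 0, 0], "claw": 0}
    - {"offset": [0, 0, 0], "rotation": [0, 0, 0], "claw": 0}
    - {"offset": [0, 0, 0], "rotation": [0, 0, 0], "claw": 0}
    - {"offset": [0, 0, 0], "rotation": [0, 0, 0], "claw": 0}
    - {"offset": [0, 0, 0], "rotation": [0, 0, 0], "claw": 0}
    - {"offset": [0, 0, 0], "rotation": [0, 0, 0], "claw": 0}
    - {"offset": [0, 0, 0], "rotation": [0, 0, 0], "claw": 0}
    - {"offset": [0, 0, 0], "rotation": [0, 0, 0], "claw": 0}
    - {"offset": [0, 0, 0], "rotation": [0, 0, 0], "claw": 0}
    - {"offset": [0, 0, 0], "rotation": [0, 0, 0], "claw": 0}
    - {"offset": [0, 0, 0], "rotation": [0, 0, 0], "claw": 0}

```text
clock: 21.87
tcp_pos: [0.5524, -0.3908, 0.1444]
orientation: [-2.503, 0.104, -0.033]
contact_force: [-1.9, -14.5, 14.7]
grip_width: 0.0275
gripper_force: 73.2
```

Call:
drive_tool:
  rows:
    - {"offset": [0, 0, -0.01], "rotation": [0, 0, 0], "claw": 0}
    - {"offset": [0, 0, -0.02], "rotation": [0, 0, 0], "claw": 0}
    - {"offset": [0, 0, -0.04], "rotation": [0, 0, 0], "claw": 0}
    - {"offset": [0, 0, -0.07], "rotation": [0, 0, 0], "claw": 0}
    - {"offset": [0, 0, -0.12], "rotation": [0, 0, 0], "claw": 0}
    - {"offset": [0, 0, -0.2], "rotation": [0, 0, 0], "claw": 0}
    - {"offset": [0, 0, -0.35], "rotation": [0, 0, 0], "claw": 0}
    - {"offset": [0, -0.2, -0.6], "rotation": [-0.03, 0, 0], "claw": 0}
    - {"offset": [0, -0.4, -0.8], "rotation": [-0.06, 0, 0], "claw": 0}
    - {"offset": [0, -0.6, -1.0], "rotation": [-0.1, 0, 0], "claw": 0}
    - {"offset": [0, -0.7, -1.0], "rotation": [-0.14, 0, 0], "claw": 0}
    - {"offset": [0, -0.7, -1.0], "rotation": [-0.18, 0, 0], "claw": 0}
    - {"offset": [0, -0.7, -1.0], "rotation": [-0.22, 0, 0], "claw": 0}
    - {"offset": [0, -0.7, -1.0], "rotation": [-0.26, 0, 0], "claw": 0}
    - {"offset": [0, -0.7, -1.0], "rotation": [-0.3, 0, 0], "claw": 0}
    - {"offset": [0, -0.7, -1.0], "rotation": [-0.315, 0, 0], "claw": 0}
    - {"offset": [0, -0.7, -1.0], "rotation": [-0.315, 0, 0], "claw": 0}

```text
clock: 23.28
tcp_pos: [0.5535, -0.387, 0.3242]
orientation: [-3.122, 0.113, 0.01]
contact_force: [0.7, -0.2, -4.1]
grip_width: 0.0279
gripper_force: 70.5
```

```bash
python3 pad.py L R; python3 fit.py|grep -v rim
python3 - <<'E'
from go import *
o=get_obs();R0=Ro.from_rotvec(o["orientation"]);R1=tgt(-6.5,0);p=o["tcp_pos"]
print(o["clock"],p,o["joints"],"F",o["contact_force"])
E=np.array([.415,.372,.30])
print((R0.inv()*R1).as_rotvec()/2,R1.inv().apply(E-p)/.15)
E
```

```text
top L ring 397 0.00045255695334773334 pad 82 -0.011515636479291996
top R ring 344 0.00042979728366209934 pad 63 -0.002364196286202429
side L ring 205 -4.736291929504786e-05 pad 4 -0.011134006136282373
L 229 [ 0.9944 -0.1058  0.5922  0.3535]
R 222 [ 0.9955 -0.0948  0.6128 -0.2059]
side foot 119 slopes deg [-0.2606 -3.9306] z0 0.0650 circ [ 0.     -0.0001] 0.0280
side collar 51 slopes deg [ 0.7036 -0.2712] z0 0.0080 circ [ 0.0003 -0.0009] 0.0251
top foot 254 slopes deg [-0.1464 -2.4351] z0 0.0648 circ [0.0002 0.0003] 0.0279
top collar 158 slopes deg [ 0.856 -0.375] z0 0.0082 circ [-0.0009 -0.0019] 0.0256
23.4833 [ 0.5515 -0.3929  0.3234] [ 0.5865  0.4147 -0.0795  1.3609  0.0218  1.3806 -1.1414] F [ 0.1844  0.1878 -4.0446]
[-0.0076  0.004   0.0168] [-1.4814 -4.9633  0.1559]
```

Dents: left 11.5 mm, right about 2.5–3 mm — left pad is the soft one. Carry the gauge to the left fork.

Run:
```python
from go import *
o=get_obs();R0=Ro.from_rotvec(o["orientation"]);R1=tgt(15,0);p=o["tcp_pos"]
print((R0.inv()*R1).as_rotvec()/2)
s=np.load("s0.npz")
ax=np.array([.9944,-.1058]);pp=np.array([-ax[1],ax[0]])
for n in("top","side"):
    P=s[n].reshape(-1,3);q=P[(P[:,0]>.44)&(P[:,0]<.56)&(P[:,1]>.31)&(P[:,1]<.42)&(P[:,2]>.14)&(P[:,2]<.19)]
    d=q[:,:2]-[.5922,.3535];u=d@ax;w=d@pp
    m=(u<-.06)
    l=w[m&(w>0)];r=w[m&(w<0)];
    print(n,"tip u",np.percentile(u[w>0.012],2),np.percentile(u[w<-.012],2),"inner",np.percentile(l,3),np.percentile(r,97),"outer",np.percentile(l,97),np.percentile(r,3),"cross u",np.percentile(u[abs(w)<.006],[3]))
    uc=[]
    for n2 in (np.percentile(u,2),):
        S=np.array([.5922,.3535])+ax*(n2+.039)+pp*((np.percentile(l,50)+np.percentile(r,50))/2);print("seat",S)
S=np.array([.507,.3625]);ent=np.array([*(S-.09*ax),.30])
print("ent",ent,R1.inv().apply(ent-p)/.15)
```

```text
[-0.0082  0.0025 -0.1708]
top tip u -0.12202616822933816 -0.12112339360103011 inner 0.017351522601656275 -0.016673297520282848 outer 0.03132392376971445 -0.030475825076222256 cross u [-0.0505]
seat [0.5104 0.3614]
side tip u -0.12424458899653776 -0.12365445257698493 inner 0.018992702027735706 -0.015267078850269466 outer 0.032666732483717625 -0.028775471916324184 cross u [-0.052]
seat [0.5083 0.3667]
ent [0.4175 0.372  0.3   ] [ 0.4569 -5.1567  0.1559]
```

Call:
drive_tool:
  rows:
    - {"offset": [0, 0, 0], "rotation": [-0.002, 0.001, -0.05], "claw": 0}
    - {"offset": [0, 0, 0], "rotation": [-0.005, 0.002, -0.1], "claw": 0}
    - {"offset": [0, 0, 0], "rotation": [-0.008, 0.0025, -0.15], "claw": 0}
    - {"offset": [0, 0, 0], "rotation": [-0.008, 0.0025, -0.171], "claw": 0}
    - {"offset": [0, 0, 0], "rotation": [-0.008, 0.0025, -0.171], "claw": 0}

```text
clock: 23.9
tcp_pos: [0.5515, -0.3934, 0.3234]
orientation: [-3.114, -0.412, -0.001]
contact_force: [-0.0, 0.4, -5.7]
grip_width: 0.0278
gripper_force: 70.5
```

Call:
drive_tool:
  rows:
    - {"offset": [0.01, -0.1, 0.003], "rotation": [0, 0, 0], "claw": 0}
    - {"offset": [0.025, -0.28, 0.008], "rotation": [0, 0, 0], "claw": 0}
    - {"offset": [0.042, -0.47, 0.014], "rotation": [0, 0, 0], "claw": 0}
    - {"offset": [0.06, -0.66, 0.02], "rotation": [0, 0, 0], "claw": 0}
    - {"offset": [0.076, -0.86, 0.026], "rotation": [0, 0, 0], "claw": 0}

```text
clock: 24.32
tcp_pos: [0.529, -0.2647, 0.3196]
orientation: [3.115, 0.406, 0.001]
contact_force: [-0.3, 0.5, -4.4]
grip_width: 0.0274
gripper_force: 70.4
```

Call:
drive_tool:
  rows:
    - {"offset": [0.015, -0.17, 0.005], "rotation": [0, 0, 0], "claw": 0}
    - {"offset": [0.03, -0.34, 0.01], "rotation": [0, 0, 0], "claw": 0}
    - {"offset": [0.045, -0.52, 0.016], "rotation": [0, 0, 0], "claw": 0}
    - {"offset": [0.06, -0.69, 0.02], "rotation": [0, 0, 0], "claw": 0}
    - {"offset": [0.076, -0.86, 0.026], "rotation": [0, 0, 0], "claw": 0}

```text
clock: 24.73
tcp_pos: [0.5066, -0.1368, 0.3158]
orientation: [3.114, 0.407, 0.002]
contact_force: [0.0, 0.3, -3.8]
grip_width: 0.0276
gripper_force: 70.5
```

Call:
drive_tool:
  rows:
    - {"offset": [0.015, -0.17, 0.005], "rotation": [0, 0, 0], "claw": 0}
    - {"offset": [0.03, -0.34, 0.01], "rotation": [0, 0, 0], "claw": 0}
    - {"offset": [0.045, -0.52, 0.016], "rotation": [0, 0, 0], "claw": 0}
    - {"offset": [0.06, -0.69, 0.02], "rotation": [0, 0, 0], "claw": 0}
    - {"offset": [0.076, -0.86, 0.026], "rotation": [0, 0, 0], "claw": 0}

```text
clock: 25.15
tcp_pos: [0.4842, -0.0093, 0.3119]
orientation: [3.114, 0.407, 0.002]
contact_force: [1.3, 0.6, -3.9]
grip_width: 0.0278
gripper_force: 70.5
```

Call:
drive_tool:
  rows:
    - {"offset": [0.015, -0.17, 0.005], "rotation": [0, 0, 0], "claw": 0}
    - {"offset": [0.03, -0.34, 0.01], "rotation": [0, 0, 0], "claw": 0}
    - {"offset": [0.045, -0.52, 0.016], "rotation": [0, 0, 0], "claw": 0}
    - {"offset": [0.06, -0.69, 0.02], "rotation": [0, 0, 0], "claw": 0}
    - {"offset": [0.076, -0.86, 0.026], "rotation": [0, 0, 0], "claw": 0}

```text
clock: 25.57
tcp_pos: [0.4617, 0.1183, 0.3078]
orientation: [3.114, 0.407, 0.002]
contact_force: [-0.2, -0.0, -3.8]
grip_width: 0.0278
gripper_force: 70.5
```

Call:
drive_tool:
  rows:
    - {"offset": [0.015, -0.17, 0.005], "rotation": [0, 0, 0], "claw": 0}
    - {"offset": [0.03, -0.34, 0.01], "rotation": [0, 0, 0], "claw": 0}
    - {"offset": [0.045, -0.52, 0.016], "rotation": [0, 0, 0], "claw": 0}
    - {"offset": [0.06, -0.69, 0.02], "rotation": [0, 0, 0], "claw": 0}
    - {"offset": [0.076, -0.86, 0.026], "rotation": [0, 0, 0], "claw": 0}

```text
clock: 25.98
tcp_pos: [0.4394, 0.2458, 0.3036]
orientation: [3.114, 0.407, 0.001]
contact_force: [0.6, 1.2, -3.9]
grip_width: 0.0278
gripper_force: 70.5
```

Call:
drive_tool:
  rows:
    - {"offset": [0.015, -0.17, 0.005], "rotation": [0, 0, 0], "claw": 0}
    - {"offset": [0.03, -0.34, 0.01], "rotation": [0, 0, 0], "claw": 0}
    - {"offset": [0.045, -0.52, 0.016], "rotation": [0, 0, 0], "claw": 0}
    - {"offset": [0.06, -0.69, 0.02], "rotation": [0, 0, 0], "claw": 0}
    - {"offset": [0.07, -0.8, 0.026], "rotation": [0, 0, 0], "claw": 0}
    - {"offset": [0.076, -0.86, 0.026], "rotation": [0, 0, 0], "claw": 0}
    - {"offset": [0.076, -0.86, 0.026], "rotation": [0, 0, 0], "claw": 0}
    - {"offset": [0.076, -0.86, 0.026], "rotation": [0, 0, 0], "claw": 0}

```text
clock: 26.65
tcp_pos: [0.4173, 0.3717, 0.2991]
orientation: [3.112, 0.41, 0.001]
contact_force: [0.1, -1.5, -4.5]
grip_width: 0.0275
gripper_force: 70.5
```

```bash
python3 go.py .4175 .372 .1885 15 0
```

```text
clock 26.65 tcp [0.4173 0.3717 0.2991] d [ 0.0002  0.0003 -0.1106] F [ 0.0828 -1.4738 -4.4667] w 0.0275
OFF [ 0.0013 -0.0034  0.7376] ROT [ 0.0013 -0.0002  0.0001] in target axes: [ 0.0017 -0.0014  0.7376]
q [-0.2895  0.2702 -0.6736  1.6667  0.1778  1.2676 -2.3078]
```

Call:
drive_tool:
  rows:
    - {"offset": [0, 0, 0.12], "rotation": [0, 0, 0], "claw": 0}
    - {"offset": [0, 0, 0.26], "rotation": [0, 0, 0], "claw": 0}
    - {"offset": [0, 0, 0.42], "rotation": [0, 0, 0], "claw": 0}
    - {"offset": [0, 0, 0.57], "rotation": [0, 0, 0], "claw": 0}
    - {"offset": [0, 0, 0.68], "rotation": [0, 0, 0], "claw": 0}
    - {"offset": [0, 0, 0.735], "rotation": [0, 0, 0], "claw": 0}
    - {"offset": [0, 0, 0.735], "rotation": [0, 0, 0], "claw": 0}
    - {"offset": [0, 0, 0.735], "rotation": [0, 0, 0], "claw": 0}

```text
clock: 27.32
tcp_pos: [0.4177, 0.3718, 0.1897]
orientation: [3.113, 0.41, 0.003]
contact_force: [0.1, 0.2, -2.8]
grip_width: 0.0275
gripper_force: 70.5
```

```bash
python3 go.py .4175 .372 .1885 15 0
python3 - <<'E'
from h import *
np.set_printoptions(precision=4,suppress=True,linewidth=200)
o=get_obs();p=o["tcp_pos"]
def circ(q):
    A=np.c_[2*q[:,:2],np.ones(len(q))];s=np.linalg.lstsq(A,(q[:,:2]**2).sum(1),rcond=None)[0];return s[:2],np.sqrt(s[2]+s[:2]@s[:2])
for n in("side","top"):
    a=grab_frame(n);P=cloud(a)[a["z_map"]>0]
    q=P[np.hypot(P[:,0]-p[0],P[:,1]-p[1])<.045]
    for nm,z0,z1 in(("neck",.135,.165),("collar",p[2]-.014,p[2]-.004),("foot",p[2]-.075,p[2]-.063)):
        t=q[(q[:,2]>z0)&(q[:,2]<z1)]
        if len(t)>8:
            ce,r=cv2.minEnclosingCircle(np.ascontiguousarray(t[:,:2].astype(np.float32)));print(n,nm,len(t),"lsq",*circ(t),"mec",np.array(ce),r,"z",np.percentile(t[:,2],[5,50,95]))
    f=P[(P[:,0]>.462)&(P[:,0]<.56)&(P[:,1]>.31)&(P[:,1]<.42)&(P[:,2]>.14)&(P[:,2]<.18)]
    for x in(.47,.48,.5,.507,.52):
        t=f[abs(f[:,0]-x)<.004];l=t[t[:,1]>.363];r=t[t[:,1]<.363]
        if len(l)and len(r):print(n,x,"inner",np.percentile(l[:,1],4),np.percentile(r[:,1],96),"z",np.percentile(t[:,2],[50,90]))
E
```

```text
clock 27.32 tcp [0.4177 0.3718 0.1897] d [-0.0002  0.0002 -0.0012] F [ 0.1482  0.1842 -2.8139] w 0.0275
OFF [-0.0011 -0.0019  0.0078] ROT [ 0.0011 -0.0008  0.    ] in target axes: [-0.0011 -0.0019  0.0078]
q [-0.318   0.3644 -0.6529  1.8079  0.2549  1.0539 -2.3755]
side neck 22 lsq [0.4179 0.3715] 0.009514826622826104 mec [0.4181 0.3764] 0.009032459929585457 z [0.1353 0.139  0.1422]
side collar 291 lsq [0.4182 0.371 ] 0.023518776890071463 mec [0.418  0.3714] 0.02807806059718132 z [0.1777 0.181  0.1835]
side foot 504 lsq [0.4184 0.3717] 0.022691327822234764 mec [0.4185 0.3688] 0.03126780316233635 z [0.1186 0.1237 0.126 ]
side 0.47 inner 0.385465932293358 0.34985462793266353 z [0.1648 0.1693]
side 0.48 inner 0.3846574680679021 0.3494030960549156 z [0.1617 0.1636]
side 0.5 inner 0.3831717353159271 0.34747232309910747 z [0.1603 0.1619]
side 0.507 inner 0.3822923329264945 0.3471012471830928 z [0.1596 0.1617]
side 0.52 inner 0.3811585795113352 0.34573859129957935 z [0.1583 0.1602]
top collar 105 lsq [0.4195 0.3718] 0.025196994531741908 mec [0.4193 0.3705] 0.02790534868836403 z [0.1792 0.1825 0.185 ]
top foot 161 lsq [0.4199 0.365 ] 0.023057368493530014 mec [0.4198 0.3671] 0.030704136937856674 z [0.1187 0.1245 0.1265]
top 0.47 inner 0.38414352803742025 0.3476400509457487 z [0.1652 0.1708]
top 0.48 inner 0.3831410886460159 0.3476169586013541 z [0.1626 0.167 ]
top 0.5 inner 0.38031154439441145 0.3453791659826735 z [0.161 0.164]
top 0.507 inner 0.38035558486335375 0.34441131716853557 z [0.1602 0.1635]
top 0.52 inner 0.3790695424278582 0.3438414659561706 z [0.1594 0.1621]
```

Call:
drive_tool:
  rows:
    - {"offset": [0.003, -0.013, 0], "rotation": [0.008, 0, 0], "claw": 0}
    - {"offset": [0.0035, -0.013, 0], "rotation": [0.015, 0, 0], "claw": 0}
    - {"offset": [0.059, 0.008, 0], "rotation": [0.015, 0, 0], "claw": 0}
    - {"offset": [0.115, 0.03, 0], "rotation": [0.015, 0, 0], "claw": 0}
    - {"offset": [0.17, 0.051, 0], "rotation": [0.015, 0, 0], "claw": 0}
    - {"offset": [0.226, 0.073, 0], "rotation": [0.015, 0, 0], "claw": 0}
    - {"offset": [0.226, 0.073, 0], "rotation": [0.015, 0, 0], "claw": 0}
    - {"offset": [0.226, 0.073, 0], "rotation": [0.015, 0, 0], "claw": 0}

```text
clock: 28.08
tcp_pos: [0.4532, 0.3706, 0.1889]
orientation: [-3.087, -0.407, 0.005]
contact_force: [-0.1, 0.3, -3.7]
grip_width: 0.0276
gripper_force: 70.5
```

Run:
```python
from h import *
np.set_printoptions(precision=4,suppress=True,linewidth=200)
o=get_obs();p=o["tcp_pos"];print(o["clock"],p,o["contact_force"])
ax=np.array([.9944,-.1058]);pp=np.array([.1058,.9944])
for n in("side","top"):
    a=grab_frame(n);P=cloud(a)[a["z_map"]>0]
    def uw(q):return np.c_[(q[:,:2]-[.5075,.3635])@ax,(q[:,:2]-[.5075,.3635])@pp]
    q=P[np.hypot(P[:,0]-p[0],P[:,1]-p[1])<.04]
    for nm,z0,z1 in(("neck",.14,.165),("collar",p[2]-.014,p[2]-.004),("foot",p[2]-.075,p[2]-.063)):
        t=q[(q[:,2]>z0)&(q[:,2]<z1)]
        if len(t)>8:
            t2=uw(t);ce,r=cv2.minEnclosingCircle(np.ascontiguousarray(t2.astype(np.float32)));print(n,nm,len(t),"uw",np.array(ce),r,"w range",np.percentile(t2[:,1],[3,97]),"z",np.percentile(t[:,2],[5,50,95]))
    f=P[(P[:,0]>.48)&(P[:,0]<.53)&(P[:,1]>.31)&(P[:,1]<.42)&(P[:,2]>.14)&(P[:,2]<.172)];w=uw(f);
    print(n,"tines inner w",np.percentile(w[w[:,1]>0,1],3),np.percentile(w[w[:,1]<0,1],97))
a=grab_frame("wrist")["frame"];b=grab_frame("side")["frame"]
save("c7.png",np.hstack([cv2.resize(b[290:440,200:350],(400,400),interpolation=cv2.INTER_CUBIC),cv2.resize(a[60:460,120:520],(400,400))]))
```

```text
28.0833 [0.4532 0.3706 0.1889] [-0.1298  0.296  -3.6589]
side neck 95 uw [-0.0351  0.0026] 0.02905499003827572 w range [-0.0216  0.0311] z [0.1433 0.1609 0.1635]
side collar 284 uw [-0.0548  0.001 ] 0.028056368231773376 w range [-0.0078  0.0271] z [0.1774 0.1804 0.1826]
side foot 444 uw [-0.055   0.0002] 0.0310712568461895 w range [-0.0117  0.0294] z [0.1181 0.1232 0.1254]
side tines inner w 0.018227125036472804 -0.01645816021524244
top neck 39 uw [-0.0281 -0.0049] 0.028347449377179146 w range [-0.0315  0.0225] z [0.156  0.161  0.1641]
top collar 89 uw [-0.0536 -0.0006] 0.02786584012210369 w range [-0.027  -0.0003] z [0.177  0.1808 0.1841]
top foot 154 uw [-0.0544 -0.0015] 0.03076408989727497 w range [-0.0303  0.0037] z [0.1195 0.1235 0.1256]
top tines inner w 0.016304292114507495 -0.018251917617707843
```

View pics/c7.png

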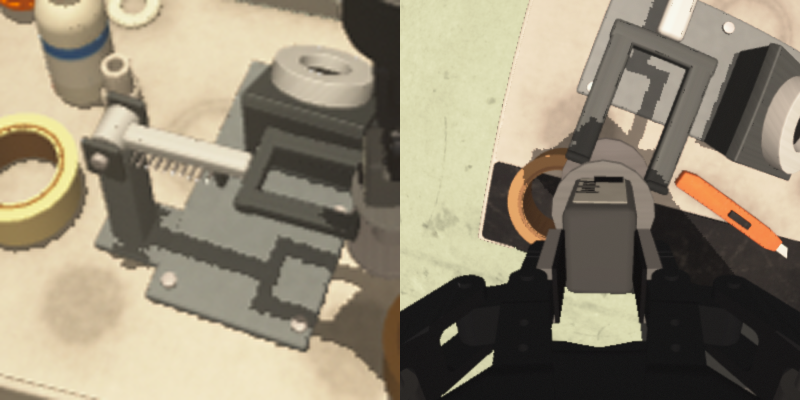

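Gauge is centred on the slot within 1 mm, the tips just ahead of the neck (wrist crop (620,160)). Advance to the seat.

Call:
drive_tool:
  rows:
    - {"offset": [0.03, 0.012, 0], "rotation": [0, 0, 0], "claw": 0}
    - {"offset": [0.075, 0.029, -0.001], "rotation": [0, 0, 0], "claw": 0}
    - {"offset": [0.12, 0.046, -0.001], "rotation": [0, 0, 0], "claw": 0}
    - {"offset": [0.165, 0.064, -0.002], "rotation": [0, 0, 0], "claw": 0}
    - {"offset": [0.21, 0.081, -0.003], "rotation": [0, 0, 0], "claw": 0}
    - {"offset": [0.255, 0.098, -0.003], "rotation": [0, 0, 0], "claw": 0}
    - {"offset": [0.3, 0.116, -0.004], "rotation": [0, 0, 0], "claw": 0}
    - {"offset": [0.336, 0.1295, -0.004], "rotation": [0, 0, 0], "claw": 0}
    - {"offset": [0.336, 0.1295, -0.004], "rotation": [0, 0, 0], "claw": 0}
    - {"offset": [0.336, 0.1295, -0.004], "rotation": [0, 0, 0], "claw": 0}

```text
clock: 29.12
tcp_pos: [0.5064, 0.3651, 0.1892]
orientation: [-3.087, -0.408, 0.004]
contact_force: [-0.3, 0.3, -3.7]
grip_width: 0.0276
gripper_force: 70.5
```

```bash
cat > hang.py <<'E'
from h import *
np.set_printoptions(precision=4,suppress=True,linewidth=200)
o=get_obs();p=o["tcp_pos"];print("t %.2f"%o["clock"],p,"F",o["contact_force"])
ax=np.array([.9944,-.1058]);pp=np.array([.1058,.9944])
for n in("side","top"):
    a=grab_frame(n);P=cloud(a)[a["z_map"]>0]
    d=P[:,:2]-[.5075,.3635];u=d@ax;w=d@pp
    for nm,z0,z1 in(("collar",p[2]-.014,p[2]-.004),("foot",p[2]-.075,p[2]-.063)):
        m=(P[:,2]>z0)&(P[:,2]<z1)&(np.hypot(P[:,0]-p[0],P[:,1]-p[1])<.036)
        if m.sum()>8:
            ce,r=cv2.minEnclosingCircle(np.ascontiguousarray(np.c_[u,w][m].astype(np.float32)));print(n,nm,m.sum(),"uw",np.array(ce),"%.3f"%r,"z",np.percentile(P[m,2],[5,50,95]))
    for lo,hi in((.034,.044),(.06,.07),(.09,.1)):
        m=(u>lo)&(u<hi)&(abs(w)<.006)&(P[:,2]>.1)&(P[:,2]<.2)
        if m.sum():print(n,"bar u%.3f"%lo,m.sum(),"z %.4f"%np.median(P[m,2]))
    m=(u>-.036)&(u<-.030)&(abs(w)>.018)&(abs(w)<.03)&(P[:,2]>.11)&(P[:,2]<.18)
    if m.sum():print(n,"tip z %.4f"%np.median(P[m,2]))
E
python3 hang.py
```

```text
t 29.12 [0.5064 0.3651 0.1892] F [-0.2569  0.2597 -3.6597]
side collar 280 uw [-0.0018  0.0016] 0.028 z [0.1771 0.1806 0.183 ]
side foot 249 uw [-0.0011  0.0003] 0.031 z [0.1175 0.123  0.1254]
side bar u0.034 35 z 0.1563
side bar u0.060 39 z 0.1552
side bar u0.090 31 z 0.1529
side tip z 0.1628
top collar 72 uw [ 0.0005 -0.0208] 0.016 z [0.1773 0.1813 0.1844]
top foot 50 uw [ 0.0004 -0.0132] 0.024 z [0.1186 0.1235 0.1257]
top bar u0.060 29 z 0.1568
top bar u0.090 32 z 0.1544
```

Call:
drive_tool:
  rows:
    - {"offset": [0, 0, 0.013], "rotation": [0, 0, 0], "claw": 0}
    - {"offset": [0, 0, 0.027], "rotation": [0, 0, 0], "claw": 0}
    - {"offset": [0, 0, 0.04], "rotation": [0, 0, 0], "claw": 0}
    - {"offset": [0, 0, 0.053], "rotation": [0, 0, 0], "claw": 0}
    - {"offset": [0, 0, 0.067], "rotation": [0, 0, 0], "claw": 0}
    - {"offset": [0, 0, 0.08], "rotation": [0, 0, 0], "claw": 0}
    - {"offset": [0, 0, 0.09], "rotation": [0, 0, 0], "claw": 0}
    - {"offset": [0, 0, 0.1], "rotation": [0, 0, 0], "claw": 0}
    - {"offset": [0, 0, 0.107], "rotation": [0, 0, 0], "claw": 0}
    - {"offset": [0, 0, 0.113], "rotation": [0, 0, 0], "claw": 0}
    - {"offset": [0, 0, 0.12], "rotation": [0, 0, 0], "claw": 0}
    - {"offset": [0, 0, 0.127], "rotation": [0, 0, 0], "claw": 0}
    - {"offset": [0, 0, 0.133], "rotation": [0, 0, 0], "claw": 0}
    - {"offset": [0, 0, 0.14], "rotation": [0, 0, 0], "claw": 0}
    - {"offset": [0, 0, 0.147], "rotation": [0, 0, 0], "claw": 0}
    - {"offset": [0, 0, 0.153], "rotation": [0, 0, 0], "claw": 0}
    - {"offset": [0, 0, 0.16], "rotation": [0, 0, 0], "claw": 0}
    - {"offset": [0, 0, 0.167], "rotation": [0, 0, 0], "claw": 0}

```text
clock: 30.72
tcp_pos: [0.506, 0.3659, 0.1643]
orientation: [-3.086, -0.409, 0.004]
contact_force: [-0.9, -0.7, -2.4]
grip_width: 0.0276
gripper_force: 70.8
```

```bash
python3 hang.py
```

```text
t 30.72 [0.506  0.3659 0.1643] F [-0.8647 -0.7461 -2.3886]
side collar 319 uw [-0.002   0.0023] 0.036 z [0.1507 0.1555 0.1583]
side foot 314 uw [-0.0033  0.0021] 0.031 z [0.0927 0.0983 0.1006]
side bar u0.034 31 z 0.1492
side bar u0.060 34 z 0.1496
side bar u0.090 33 z 0.1492
side tip z 0.1498
top collar 85 uw [ 0.0036 -0.0251] 0.021 z [0.1507 0.1543 0.1594]
top foot 67 uw [ 0.0018 -0.0202] 0.023 z [0.0945 0.0983 0.101 ]
top bar u0.034 2 z 0.1495
top bar u0.060 28 z 0.1501
top bar u0.090 28 z 0.1497
```

Call:
drive_tool:
  rows:
    - {"offset": [0, 0.001, 0.007], "rotation": [0, 0, 0], "claw": 0}
    - {"offset": [0, 0.002, 0.014], "rotation": [0, 0, 0], "claw": 0}
    - {"offset": [0, 0.003, 0.02], "rotation": [0, 0, 0], "claw": 0}
    - {"offset": [0, 0.003, 0.027], "rotation": [0, 0, 0], "claw": 0}
    - {"offset": [0, 0.003, 0.034], "rotation": [0, 0, 0], "claw": 0}
    - {"offset": [0, 0.003, 0.04], "rotation": [0, 0, 0], "claw": 0}
    - {"offset": [0, 0.003, 0.047], "rotation": [0, 0, 0], "claw": 0}
    - {"offset": [0, 0.003, 0.053], "rotation": [0, 0, 0], "claw": 0}
    - {"offset": [0, 0.003, 0.053], "rotation": [0, 0, 0], "claw": 0}

```text
clock: 31.57
tcp_pos: [0.5059, 0.3659, 0.1562]
orientation: [-3.086, -0.41, 0.004]
contact_force: [-3.0, 0.4, -0.8]
grip_width: 0.0275
gripper_force: 71.0
```

```bash
python3 hang.py;python3 hang.py|head -1;python3 hang.py|head -1
```

```text
t 31.57 [0.5059 0.3659 0.1562] F [-3.0401  0.4173 -0.7631]
side collar 289 uw [0.0019 0.0041] 0.032 z [0.1431 0.1476 0.1501]
side foot 295 uw [-0.003   0.0022] 0.031 z [0.0849 0.0901 0.0926]
side bar u0.034 31 z 0.1429
side bar u0.060 39 z 0.1448
side bar u0.090 38 z 0.1461
side tip z 0.1400
top collar 74 uw [ 0.0031 -0.0253] 0.017 z [0.1432 0.1474 0.1513]
top foot 60 uw [ 0.0012 -0.0202] 0.021 z [0.0851 0.0904 0.0929]
top bar u0.034 3 z 0.1465
top bar u0.060 26 z 0.1451
top bar u0.090 27 z 0.1468
t 31.67 [0.506  0.3659 0.1564] F [-2.6444  0.4684 -0.067 ]
t 31.77 [0.5061 0.3659 0.1564] F [-2.3681  0.5558 -0.3973]
```

Call:
drive_tool:
  rows:
    - {"offset": [-0.002, 0, 0.001], "rotation": [0, 0.005, 0], "claw": 0}
    - {"offset": [-0.004, 0, 0.002], "rotation": [0, 0.01, 0], "claw": 0}
    - {"offset": [-0.006, 0, 0.003], "rotation": [0, 0.015, 0], "claw": 0}
    - {"offset": [-0.008, 0, 0.004], "rotation": [0, 0.02, 0], "claw": 0}
    - {"offset": [-0.008, 0, 0.004], "rotation": [0, 0.02, 0], "claw": 0}
    - {"offset": [-0.008, 0, 0.004], "rotation": [0, 0.02, 0], "claw": 0}

```text
clock: 32.37
tcp_pos: [0.5055, 0.3653, 0.1561]
orientation: [-3.081, -0.407, -0.06]
contact_force: [0.7, 1.7, 0.1]
grip_width: 0.0275
gripper_force: 70.9
```

```bash
python3 hang.py;python3 hang.py|head -1;python3 hang.py|head -1
```

```text
t 32.37 [0.5055 0.3653 0.1561] F [0.6549 1.7253 0.1409]
side collar 327 uw [-0.0007  0.0031] 0.035 z [0.1425 0.1471 0.1504]
side foot 296 uw [0.0005 0.0021] 0.031 z [0.084  0.0902 0.0925]
side bar u0.034 31 z 0.1440
side bar u0.060 37 z 0.1453
side bar u0.090 34 z 0.1465
side tip z 0.1407
top collar 91 uw [ 0.0028 -0.0111] 0.029 z [0.1425 0.1474 0.151 ]
top foot 71 uw [ 0.0003 -0.0099] 0.026 z [0.0849 0.0907 0.0929]
top bar u0.034 19 z 0.1445
top bar u0.060 26 z 0.1459
top bar u0.090 27 z 0.1460
top tip z 0.1422
t 32.47 [0.5055 0.3653 0.1559] F [ 0.6096  1.7098 -1.422 ]
t 32.57 [0.5054 0.3653 0.1558] F [ 0.5336  1.5606 -0.2007]
```

Call:
drive_tool:
  rows:
    - {"offset": [0, 0, 0.003], "rotation": [0, 0, 0], "claw": 0}
    - {"offset": [0, 0, 0.003], "rotation": [0, 0, 0], "claw": 0}
    - {"offset": [0, 0, 0.003], "rotation": [0, 0, 0], "claw": 0}
    - {"offset": [0, 0, 0.003], "rotation": [0, 0, 0], "claw": 0}
    - {"offset": [0, 0, 0.003], "rotation": [0, 0, 0], "claw": 0}
    - {"offset": [0, 0, 0.003], "rotation": [0, 0, 0], "claw": 0}
    - {"offset": [0, 0, 0.003], "rotation": [0, 0, 0], "claw": 0}
    - {"offset": [0, 0, 0.003], "rotation": [0, 0, 0], "claw": 0}
  force: 25

```text
clock: 33.33
tcp_pos: [0.5051, 0.3654, 0.1553]
orientation: [-3.081, -0.408, -0.058]
contact_force: [1.8, 1.2, -0.8]
grip_width: 0.0275
gripper_force: 70.9
```

```bash
python3 hang.py;python3 hang.py|head -1
```

```text
t 33.33 [0.5051 0.3654 0.1553] F [ 1.7591  1.156  -0.8099]
side collar 325 uw [-0.0018  0.0016] 0.035 z [0.1417 0.1462 0.1498]
side foot 293 uw [0.0006 0.002 ] 0.031 z [0.0842 0.0894 0.0917]
side bar u0.034 33 z 0.1428
side bar u0.060 37 z 0.1443
side bar u0.090 35 z 0.1461
side tip z 0.1398
top collar 90 uw [ 0.0007 -0.0108] 0.030 z [0.142  0.1458 0.1493]
top foot 69 uw [ 0.0029 -0.0068] 0.027 z [0.0842 0.0901 0.0921]
top bar u0.034 21 z 0.1434
top bar u0.060 28 z 0.1460
top bar u0.090 26 z 0.1468
top tip z 0.1401
t 33.43 [0.505  0.3653 0.1553] F [ 2.6603  0.6561 -0.4369]
```

Call:
drive_tool:
  rows:
    - {"offset": [0.003, 0, 0.004], "rotation": [0, 0, 0], "claw": 0}
    - {"offset": [0.006, 0, 0.006], "rotation": [0, 0, 0], "claw": 0}
    - {"offset": [0.006, 0, 0.006], "rotation": [0, 0, 0], "claw": 0}
    - {"offset": [0.006, 0, 0.006], "rotation": [0, 0, 0], "claw": 0}
    - {"offset": [0.006, 0, 0.006], "rotation": [0, 0, 0], "claw": 0}
    - {"offset": [0.006, 0, 0.006], "rotation": [0, 0, 0], "claw": 0}

```text
clock: 34.03
tcp_pos: [0.5054, 0.3654, 0.1543]
orientation: [-3.081, -0.408, -0.057]
contact_force: [-1.7, -0.4, 0.6]
grip_width: 0.0273
gripper_force: 71.0
```

```bash
for i in 1 2 3; do python3 hang.py|head -1;done
```

```text
t 34.03 [0.5054 0.3654 0.1543] F [-1.7255 -0.3554  0.606 ]
t 34.13 [0.5054 0.3655 0.1543] F [-0.6833 -1.0797 -0.3667]
t 34.23 [0.5055 0.3655 0.1543] F [-1.7701 -1.3276  0.4147]
```

Force has gone to zero: the arm carries the weight. Release gently.

Call:
drive_tool:
  rows:
    - {"offset": [0, 0, 0], "rotation": [0, 0, 0], "claw": 0.36}
    - {"offset": [0, 0, 0], "rotation": [0, 0, 0], "claw": 0.4}
    - {"offset": [0, 0, 0], "rotation": [0, 0, 0], "claw": 0.44}
    - {"offset": [0, 0, 0], "rotation": [0, 0, 0], "claw": 0.48}
    - {"offset": [0, 0, 0], "rotation": [0, 0, 0], "claw": 0.55}
    - {"offset": [0, 0, 0], "rotation": [0, 0, 0], "claw": 0.62}
    - {"offset": [0, 0, 0], "rotation": [0, 0, 0], "claw": 0.7}
    - {"offset": [0, 0, 0], "rotation": [0, 0, 0], "claw": 0.8}
    - {"offset": [0, 0, 0], "rotation": [0, 0, 0], "claw": 0.8}
    - {"offset": [0, 0, 0], "rotation": [0, 0, 0], "claw": 0.8}
    - {"offset": [0, 0, 0], "rotation": [0, 0, 0], "claw": 0.8}
    - {"offset": [0, 0, 0], "rotation": [0, 0, 0], "claw": 0.8}

```text
clock: 35.33
tcp_pos: [0.5059, 0.3657, 0.1544]
orientation: [-3.081, -0.408, -0.058]
contact_force: [0.5, -0.7, 0.5]
grip_width: 0.0685
gripper_force: 0.0
```

```bash
python3 hang.py; python3 -c "
from h import *
o=get_obs();print(o['grip_width'],o['gripper_force'],Ro.from_rotvec(o['orientation']).as_matrix())"
```

```text
t 35.33 [0.5059 0.3657 0.1544] F [ 0.5281 -0.6816  0.4749]
side collar 266 uw [0.0021 0.0039] 0.032 z [0.1411 0.1436 0.1476]
side foot 295 uw [0.0016 0.0016] 0.031 z [0.0815 0.0864 0.0896]
side bar u0.034 32 z 0.1403
side bar u0.060 39 z 0.1428
side bar u0.090 38 z 0.1447
side tip z 0.1354
top collar 72 uw [-0.0063 -0.0201] 0.017 z [0.1407 0.1439 0.1491]
top foot 77 uw [ 0.0018 -0.0098] 0.026 z [0.0833 0.0866 0.0905]
top bar u0.034 17 z 0.1422
top bar u0.060 22 z 0.1435
top bar u0.090 28 z 0.1452
top tip z 0.1372
0.0686569907541437 0.0 [[ 0.96491013  0.26055417  0.03255703]
 [ 0.25931365 -0.96504985  0.03788415]
 [ 0.04129003 -0.02811232 -0.99875164]]
```

Call:
drive_tool:
  rows:
    - {"offset": [0, 0, -0.04], "rotation": [0, 0, 0], "claw": 0.8}
    - {"offset": [0, 0, -0.1], "rotation": [0, 0, 0], "claw": 0.8}
    - {"offset": [0, 0, -0.2], "rotation": [0, 0, 0], "claw": 0.8}
    - {"offset": [0, 0, -0.3], "rotation": [0, 0, 0], "claw": 0.8}
    - {"offset": [0, 0, -0.4], "rotation": [0, 0, 0], "claw": 0.8}
    - {"offset": [0, 0, -0.55], "rotation": [0, 0, 0], "claw": 0.8}
    - {"offset": [0, 0, -0.7], "rotation": [0, 0, 0], "claw": 0.8}
    - {"offset": [0, 0, -0.85], "rotation": [0, 0, 0], "claw": 0.8}
    - {"offset": [0, 0, -1], "rotation": [0, 0, 0], "claw": 0.8}
    - {"offset": [0, 0, -1], "rotation": [0, 0, 0], "claw": 0.8}
    - {"offset": [0, 0, -1], "rotation": [0, 0, 0], "claw": 0.8}
    - {"offset": [0, 0, -1], "rotation": [0, 0, 0], "claw": 0.8}

```text
clock: 36.43
tcp_pos: [0.5008, 0.3598, 0.3043]
orientation: [-3.081, -0.408, -0.058]
contact_force: [0.3, 0.1, -0.0]
grip_width: 0.0679
gripper_force: 0.0
```

Run:
```python
from h import *
a=grab_frame("wrist")["frame"];b=grab_frame("side")["frame"]
print(get_obs()["clock"],get_obs()["tcp_pos"])
save("c8.png",np.hstack([cv2.resize(b[280:430,220:370],(400,400),interpolation=cv2.INTER_CUBIC),cv2.resize(a[60:460,120:520],(400,400))]))
```

```text
36.5333 [0.50055031 0.35947325 0.30324104]
```

View pics/c8.png

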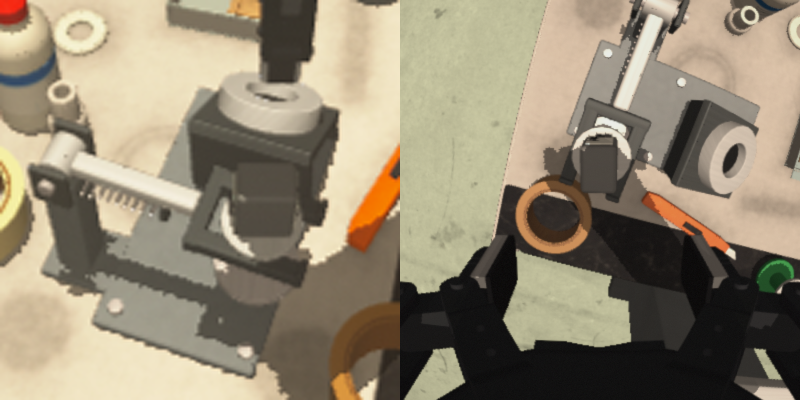

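The gauge hangs by its collar in the left block's fork (side crop (262,215), wrist crop (602,160)), arm sunk, gripper clear.

```bash
python3 -c "
from bench import hand_in
print(hand_in())"
```

```text
the job is handed in; nothing more can be done
None
```

I pressed both pads and held each over a second: the left sank about 11.5 mm and the right about 2.5 mm, so the left is softer. The gauge now hangs by its collar in the left block's fork, where the arm sank a further 2–3 mm as I let go, and the job was handed in at about 36.5 s with the gripper clear.

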